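# Lock the lever of the citrus press with its linch pin

### The arm

A 6-joint arm with a two-finger parallel gripper is mounted at the origin on a cart in front of the work surface, level with it; the furniture and walls round the work are solid. World frame = base frame: x ahead of the robot, y to its left, z up, the work surface at z = 0. Lengths are in m, angles in degrees, forces in N, time in s.
With the tool pointing down it reaches from about 0.3 to 0.75 m from the base axis. Payload 8.5 kg.
Tool frame: the origin (TCP) lies midway between the tips of the shut fingers; the grasp point (between the pads) lies 19 mm behind it; z points along the fingers, y is the direction in which the jaws open and shut (so a half turn about z gives the same grasp; the last joint's range is limited). The gripper opens to 85 mm and grips with 20 to 120 N. Pads are 22 mm wide; open, the fingers measure 114 mm over their backs; the gripper's body (76 mm by 85 mm) begins 54 mm behind the grasp point. The pads swing forward as they close: fully open they stand 13 mm farther back than shut.
Start: joints at [59.169, 21.807, 74.336, -0, 83.858, -12.336], TCP at [0.174, 0.522, 0.231] pointing down, gripper open.
Joint ranges: [-178.18, 178.18], [-50.72, 133.34], [12.68, 142.11], [-81.47, 261.47], [9.98, 163.14], [-165.26, 165.26]. Speed limits (degrees/s): [136.94, 136.94, 180, 180, 180, 180].

### API

Orientations are given as a 3x3 rotation matrix whose columns are the frame's x, y, z axes.
In Python, from rig import status, eyes, env gives the robot as it stands. The module is installed in compiled form; this text tells all that it offers.
- The arm moves only by the tool play_rows, never from a script. Its argument "targets" is text: rows parted by semicolons, each of 5 numbers parted by spaces: the shift along the tool's x, y, z in m, then the turn about the tool's z in rad, then the closure, from 0 (fully open) to 1 (shut). A call has 1 to 5 rows; each row is the pose to reach, as a shift and turn from the pose commanded when the call began, along the tool's axes at that moment; what a row does not reach only later rows make up. A row lasts 1/10 s, in which the tool goes at most 50 mm and 8.59 degrees, less where a joint would pass 70% of its speed; a pose out of reach is approached as far as the arm can. A call with a gripper value outside its range is refused whole. The fingers move at their own pace and stop on an object; "force" is the grip in N (left out, the last holds). Time passes only in rows, so rows that repeat a pose let the fingers close. It gives the time, the measured TCP pose, the force and the opening at its end, in the units of the state.
- status.observe(): the state, without advancing time (a new reading comes with each control period).
- eyes.get_image(name): name is "scene" or "side" or "wrist"; returns a dict with "pixels" (480x640x3 uint8, red, green, blue), "range_z" (480x640 float32, m along the optical axis (not along the pixel's ray), 0 where there is no reading), "mtx" (3x3 intrinsics, pixels), "world_to_cam" (4x4, takes a point from world to camera coordinates); the wrist camera has in their place "T_tool_cam" (4x4, takes a point from camera to tool coordinates, whose origin is the TCP and whose axes are the flange's). Camera axes: x right, y up, looking along -z (the intrinsics and any distortion apply to the point x, -y, -z); pixel columns grow to the right and rows downward; lengths in m; the calibration is good to about 2 mm. A picture is of the moment at which its call begins: read the wrist's pose just before it.
- env.close_job(): hands the job in, once; it reports no verdict.
The state is a dict: "time_s": time; "q": joint angles; "qvel": joint speeds; "joint_efforts": joint torques, N m; "position": TCP position; "tool_rot": TCP orientation; "ft_force": force on the tool from outside, world axes, zero at the start; "wrist_torque": the same for the moment, N m; "grip_width": finger opening in m.
Only numpy, scipy, OpenCV 4.12 (cv2) and the standard library are available. Lean on these libraries where they do the work, as an engineer would, in place of code of your own. Each camera call takes 0.05 s, during which the arm holds its last target.

### The job

Take the red-handled linch pin out of its wooden stand and push it gently down through the cross hole in the end of the citrus press's axle until its shoulder sits on the axle, ring still swung open and lying on the side of the axle's free end. Then flip the sprung ring down over the end of the axle until it snaps shut at the pin's tip, and let go. Feel your way and keep every push below 20 N without wedging the pin, and leave the honey jar, the glass tumbler and the salt shaker where they stand.

Things in the scene. Friction and masses are not known exactly. Their poses are not given: they have to be found in the camera images.
- press: Grey citrus press, fixed. Base 130 (x) x 240 (y) x 12 mm; origin at the centre of its underside, z up, -x is its front. At y -50 mm a pillar (x 25 to 65, 115 mm high) carries a level axle along x, centre height 92 mm. On it a lever hub (44 mm across, x -26 to -6), from which a lever runs to y +165 (x -27 to -5, top 103 mm). In front of the hub the axle ends in a bright flat tang (see hole_mid).
- hole_mid (a point): On the flat top (press z 100 mm) of the axle's tang, 26 (x) x 22 (y) x 16 (z) mm; axes as the press. Its vertical 9 mm through hole lies 11 mm behind the tang's front end. This point, press (-66,-50,100) mm, is the hole's centre with the axle in mid play. The axle rests, unmeasured, up to 11 mm either way along x, held by 20 N friction: find the hole along this x axis by feel or sight.
- pin: Linch pin, about 110 g. Origin at the centre of the shoulder's underside, z up. Shank 8 mm across down to z -34 mm, its last 0.8 mm tapering to 6.8. Shoulder 18 mm across (z 0 to 4), hinge block 12 (x) x 20 (y) mm up to z 15, red grip tab above it. A brass ring is hinged at z 8; open, it sticks out to -x. Home: shoulder on the tang (origin at press z 100 mm), pin's -x along the press's -x.
- pin_grip (a point): Place to grip the red tab, 42 mm above the pin's origin. The tab is 22 (x) x 14 (y) mm, from z 15 to 61 mm in the pin frame; close the fingers on its y faces, along the pin's y axis. Axes as the pin.
- ring (a joint): Ring angle about the pin's y axis, rad. 0 = open (points to -x, 0.15 above level); grows as it swings down; 1.54 = shut (0.18 short of straight down, before the shank's tip and under the tang). An over-centre spring drives it away from 0.77 to either end: pushing at its end takes 3 to 4 N at most; once down past about 0.9 it snaps shut by itself.
- ring_end (a point): Middle of the ring's far bar, 38 mm from the ring's hinge. The ring is 4 mm brass wire, 30 mm wide inside, and passes round the 22 mm wide tang. Its x axis points from here to the hinge.
- pin_stand: Fixed light-wood block 56 x 56 x 46 mm with a vertical 10.5 mm through hole, in which the pin stands upright, shoulder on the top face. Origin at the centre of its underside; the pin's axes start parallel to its axes.
- honey_jar: Honey jar, 65 mm across, 86 mm high; bystander. Origin at the centre of its underside.
- tumbler: Clear glass tumbler, 81 mm across, 92 mm high; bystander. Origin at the centre of its underside.
- salt_shaker: Glass salt shaker, 44 mm across, 90 mm high; bystander. Origin at the centre of its underside.

How it is judged:
By the outcome, as a careful person would: the job done as asked, in the order asked, and still so for the second after the job is handed in, with the robot touching nothing.
It also fails if it takes over 48 s, if anything falls off the work surface, if the arm or the gripper's body presses on something with over 40 N, if the wrist force passes 120 N, or if a joint passes its speed limit or range.

## Working session

There is one attempt and no reset: what is moved stays moved. The work goes in short steps, Python scripts to look and compute and a tool call to move; the robot and the scene stay as the last step left them, time stands still between calls to the robot, and variables do not carry over. Pictures are saved under pics/ and viewed, and the job is handed in when it is done.

Besides the shell and the picture viewer there is one more tool, called after "Request:" as a command line: name --argument value ..., lists and objects as JSON in quotes. play_rows: Moves the arm, as the interface text tells. Its arguments: {"type":"object","properties":{"targets":{"type":"string"},"force":{"type":"number"}},"required":["targets"]}

```bash
mkdir -p pics; ls
cat > h.py <<'E'
import numpy as np, cv2
from rig import status, eyes, env
def shot(name,fn):
    s=status.observe(); d=eyes.get_image(name)
    cv2.imwrite('pics/'+fn+'.png',d['pixels'][:,:,::-1])
    if name=='wrist':
        T=np.eye(4);T[:3,:3]=np.array(s['tool_rot']);T[:3,3]=s['position']
        c2w=T@np.array(d['T_tool_cam'])
    else: c2w=np.linalg.inv(np.array(d['world_to_cam']))
    np.savez('pics/'+fn+'.npz',pix=d['pixels'],z=d['range_z'],K=d['mtx'],c2w=c2w)
def load(fn): return np.load('pics/'+fn+'.npz')
def pt(fn,u,v,z=None):
    d=load(fn);K=d['K'];
    if z is None:
        w=d['z'][int(v)-1:int(v)+2,int(u)-1:int(u)+2];w=w[w>0]; z=np.median(w) if len(w) else np.nan
    x=(u-K[0,2])/K[0,0]*z;y=(v-K[1,2])/K[1,1]*z
    return (d['c2w']@np.array([x,-y,-z,1]))[:3]
def ray(fn,u,v,plane_z):
    a=pt(fn,u,v,0.0);b=pt(fn,u,v,1.0);t=(plane_z-a[2])/(b[2]-a[2]);return a+t*(b-a)
def proj(fn,P):
    d=load(fn);p=np.linalg.inv(d['c2w'])@np.append(P,1);K=d['K']
    return np.array([K[0,0]*p[0]/-p[2]+K[0,2],K[1,1]*-p[1]/-p[2]+K[1,2]])
def crop(fn,u0,v0,u1,v1,s,out):
    im=cv2.imread('pics/'+fn+'.png')[v0:v1,u0:u1];cv2.imwrite('pics/'+out+'.png',cv2.resize(im,None,fx=s,fy=s,interpolation=cv2.INTER_CUBIC))
E
python3 - <<'E'
from h import *
print(status.observe())
for n in ['scene','side','wrist']: shot(n,n+'0')
for n in ['scene','side','wrist']: print(load(n+'0')['K'],load(n+'0')['c2w'].round(3))
E
```

```text
pics
{'time_s': 0.0, 'q': array([ 5.91697102e+01,  2.18421655e+01,  7.43847921e+01,  5.80186573e-04,
        8.38562291e+01, -1.23345551e+01]), 'qvel': array([ 0.05310009, -0.08530012, -0.02857891,  0.01238804, -0.00612256,
        0.03632684]), 'joint_efforts': array([ 9.07805897e-04, -4.48457301e+01, -2.31279087e+01, -1.18530193e-04,
        4.67869409e-03, -3.27414021e-06]), 'position': array([0.17431926, 0.52134686, 0.23070053]), 'tool_rot': array([[-9.48346807e-01,  3.17234560e-01, -7.52729704e-04],
       [ 3.17235292e-01,  9.48346049e-01, -1.24155441e-03],
       [ 3.19984273e-04, -1.41621659e-03, -9.99998946e-01]]), 'ft_force': array([-0.32825469,  0.16169709, -0.46224346]), 'wrist_torque': array([0.00697056, 0.02777177, 0.01596105]), 'grip_width': 0.08520438377390664}
[[537.5728009    0.         325.56027844]
 [  0.         537.5728009  241.81103392]
 [  0.           0.           1.        ]] [[ 0.501  0.481 -0.719 -0.155]
 [-0.865  0.293 -0.407 -0.497]
 [ 0.015  0.826  0.563  0.637]
 [ 0.     0.     0.     1.   ]]
[[466.2194949    0.         323.88795194]
 [  0.         466.2194949  237.50301778]
 [  0.           0.           1.        ]] [[-0.289  0.735 -0.614  0.028]
 [-0.957 -0.215  0.194  0.063]
 [ 0.01   0.643  0.765  0.767]
 [ 0.     0.     0.     1.   ]]
[[336.91913311   0.         316.41411415]
 [  0.         336.91913311 239.45088452]
 [  0.           0.           1.        ]] [[ 0.318 -0.896 -0.31   0.094]
 [ 0.948  0.3    0.105  0.549]
 [-0.001 -0.328  0.945  0.374]
 [ 0.     0.     0.     1.   ]]
```

View pics/scene0.png

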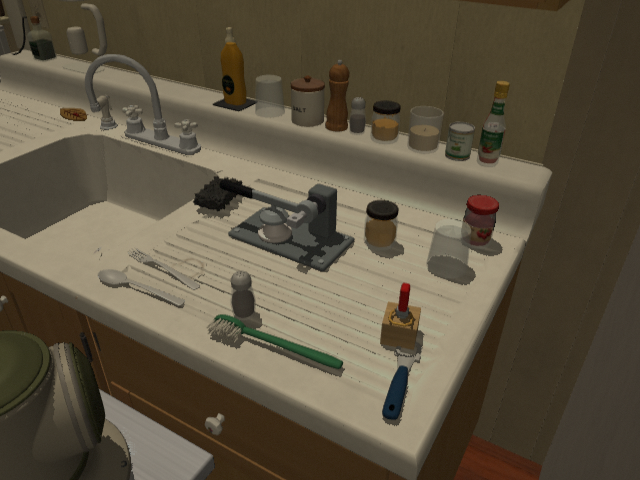

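View pics/side0.png

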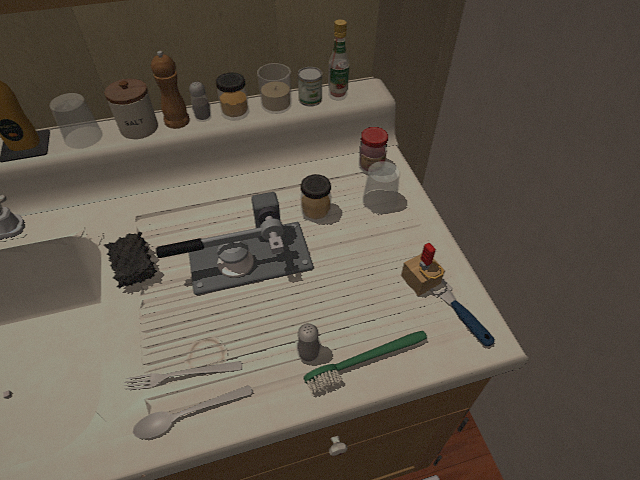

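View pics/wrist0.png

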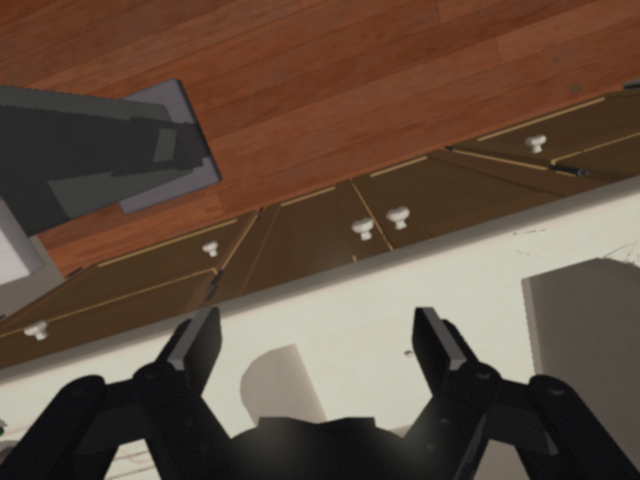

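Run:
```python
from h import *
crop('scene0',340,260,460,360,6,'c1'); crop('side0',380,220,480,310,7,'c2')
crop('scene0',220,170,360,275,5,'c3'); crop('side0',180,180,330,300,5,'c4')
```

```text
(no output)
```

View pics/c1.png

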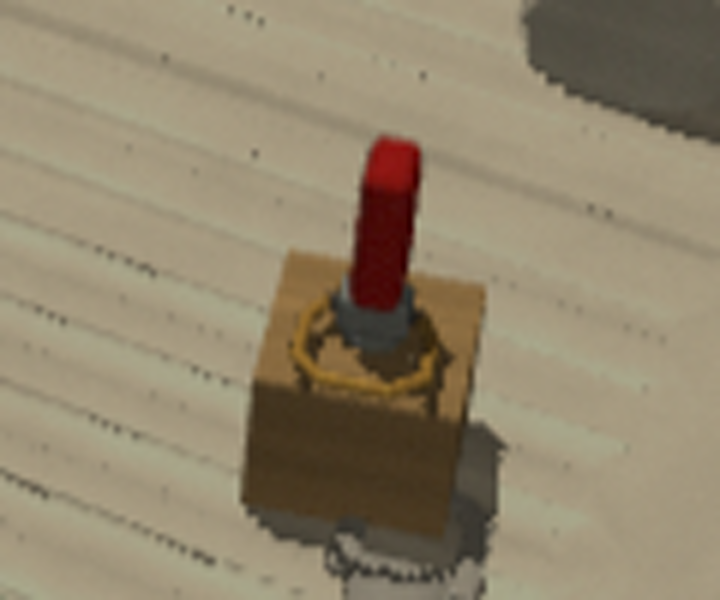

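View pics/c2.png

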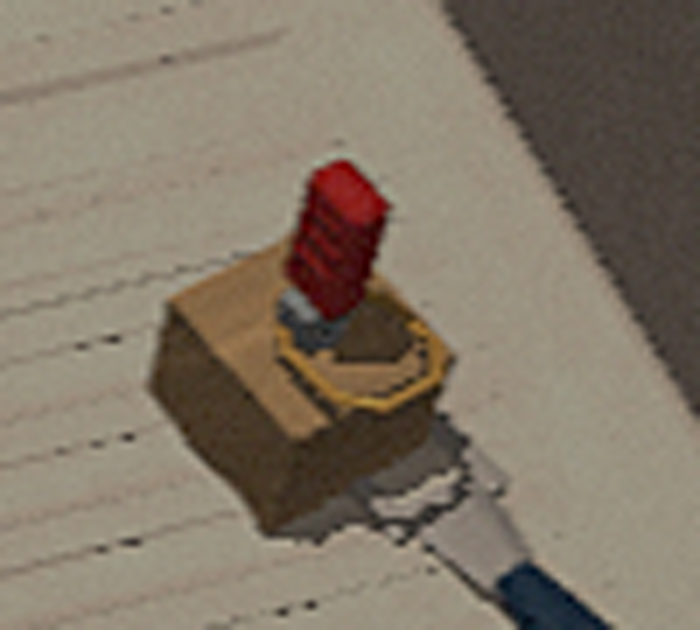

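View pics/c3.png

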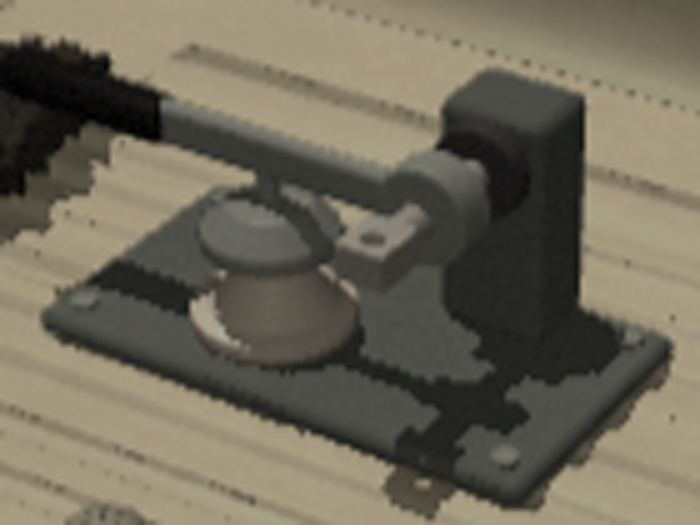

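View pics/c4.png

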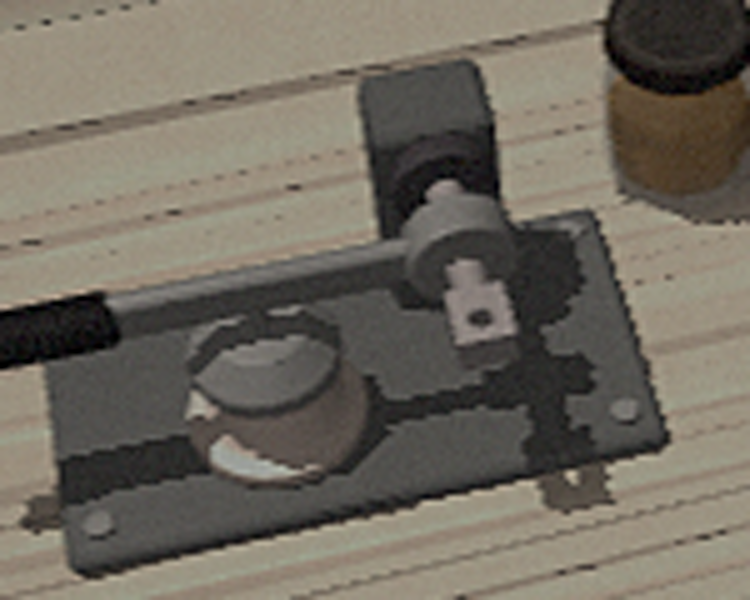

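Run:
```python
from h import *
np.set_printoptions(precision=4,suppress=True)
def S(l,fn,off,s,pts,z):
    for p in pts:
        u=off[0]+(p[0]+.5)/s-.5; v=off[1]+(p[1]+.5)/s-.5
        print(l,fn,p,'ray',ray(fn,u,v,z),'depth',pt(fn,u,v))
S('block','scene0',(340,260),6,[(255,382),(470,418),(487,288),(290,252)],.046)
S('block','side0',(380,220),7,[(295,435),(452,358),(172,300),(280,240)],.046)
S('tab','scene0',(340,260),6,[(397,165)],.107)
S('tab','side0',(380,220),7,[(347,188)],.107)
S('base','scene0',(220,170),5,[(47,315),(515,495),(670,342)],.012)
S('base','side0',(180,180),5,[(80,565),(665,435),(590,212)],.012)
S('tang','scene0',(220,170),5,[(374,238),(340,243),(385,260),(424,230)],.1)
S('tang','side0',(180,180),5,[(481,318),(458,347),(518,330),(505,278),(448,290)],.1)
```

```text
block scene0 (255, 382) ray [ 0.4465 -0.2636  0.046 ] depth [ 0.4508 -0.2619  0.0418]
block scene0 (470, 418) ray [ 0.4632 -0.3182  0.046 ] depth [ 0.4961 -0.3086  0.0146]
block scene0 (487, 288) ray [ 0.5141 -0.3027  0.046 ] depth [ 0.5644 -0.288   0.0017]
block scene0 (290, 252) ray [ 0.4998 -0.2494  0.046 ] depth [ 0.5534 -0.2291 -0.0024]
block side0 (295, 435) ray [ 0.4505 -0.2643  0.046 ] depth [ 0.4515 -0.2651  0.0442]
block side0 (452, 358) ray [ 0.4617 -0.3162  0.046 ] depth [ 0.4638 -0.3179  0.0426]
block side0 (172, 300) ray [ 0.5016 -0.2505  0.046 ] depth [ 0.5036 -0.2517  0.0431]
block side0 (280, 240) ray [ 0.5126 -0.288   0.046 ] depth [ 0.5451 -0.3115 -0.0023]
tab scene0 (397, 165) ray [ 0.4782 -0.2845  0.107 ] depth [ 0.4802 -0.2838  0.1054]
tab side0 (347, 188) ray [ 0.4825 -0.2822  0.107 ] depth [ 0.4825 -0.2822  0.107 ]
base scene0 (47, 315) ray [0.5669 0.1454 0.012 ] depth [0.5719 0.1498 0.0077]
base scene0 (515, 495) ray [ 0.561  -0.0867  0.012 ] depth [ 0.5687 -0.0822  0.0052]
base scene0 (670, 342) ray [ 0.6858 -0.0886  0.012 ] depth [ 0.6911 -0.086   0.0081]
b
[... 303 characters left out ...]
[ 0.5787 -0.0125  0.0948]
tang scene0 (340, 243) ray [ 0.5619 -0.0082  0.1   ] depth [ 0.5668 -0.0048  0.0963]
tang scene0 (385, 260) ray [ 0.5606 -0.0292  0.1   ] depth [ 0.5661 -0.0256  0.0959]
tang scene0 (424, 230) ray [ 0.5865 -0.0303  0.1   ] depth [ 0.5973 -0.0234  0.0921]
tang side0 (481, 318) ray [ 0.5741 -0.0166  0.1   ] depth [ 0.5794 -0.0174  0.0935]
tang side0 (458, 347) ray [ 0.5631 -0.0055  0.1   ] depth [ 0.5644 -0.0057  0.0984]
tang side0 (518, 330) ray [ 0.5647 -0.0284  0.1   ] depth [ 0.6349 -0.0403  0.0129]
tang side0 (505, 278) ray [ 0.5905 -0.0296  0.1   ] depth [ 0.605  -0.032   0.0828]
tang side0 (448, 290) ray [ 0.5908 -0.0079  0.1   ] depth [ 0.5956 -0.0085  0.0942]
```

```bash
cat >> h.py <<'E'
def rel(P,yaw_y=None):
    "tool-frame shift from current pose to world P; yaw_y: desired world angle(deg) of tool y"
    s=status.observe();R=np.array(s['tool_rot']);d=R.T@(np.array(P)-s['position'])
    a=np.degrees(np.arctan2(R[1,1],R[0,1]));out=['shift',d.round(4)]
    if yaw_y is not None:
        t=(yaw_y-a+180)%360-180; out+=['turn',round(-np.radians(t),4)]
    print(*out,'t',round(s['time_s'],2),'pos',np.round(s['position'],4),'yawy',round(a,2),'F',np.round(s['ft_force'],2),'w',round(s['grip_width'],4),'q',np.round(s['q'],0))
E
python3 - <<'E'
from h import *
np.set_printoptions(precision=4,suppress=True)
for fn,u,v in [('scene0',242,312),('scene0',380,245),('scene0',450,275),('side0',308,358),('side0',315,215),('side0',382,208),('scene0',343,362)]:print(fn,u,v,ray(fn,u,v,0))
print(ray('scene0',241,276,.085),ray('side0',308,327,.085))
rel([.481,-.284,.2],105)
E
```

```text
scene0 242 312 [ 0.3921 -0.0214  0.    ]
scene0 380 245 [ 0.7075 -0.1401  0.    ]
scene0 450 275 [ 0.6853 -0.3005 -0.    ]
side0 308 358 [ 0.3846 -0.024   0.    ]
side0 315 215 [ 0.7111 -0.1311  0.    ]
side0 382 208 [ 0.6893 -0.2832 -0.    ]
scene0 343 362 [ 0.3801 -0.2303  0.    ]
[ 0.3894 -0.0291  0.085 ] [ 0.3977 -0.029   0.085 ]
shift [-0.5463 -0.6665  0.0314] turn -0.5846 t 0.15 pos [0.1744 0.5214 0.2309] yawy 71.51 F [-0.75  0.25 -0.28] w 0.0855 q [ 59.  22.  74.   0.  84. -12.]
```

Request:
play_rows --targets "-0.14 -0.17 0 -0.585 0;-0.14 -0.17 0 -0.585 0;-0.14 -0.17 0 -0.585 0;-0.14 -0.17 0 -0.585 0;-0.14 -0.17 0 -0.585 0"

```text
time_s: 0.65
position: [0.2535, 0.3142, 0.2312]
tool_rot: [[-0.965, -0.263, -0.0], [-0.263, 0.965, -0.0], [0.0, -0.0, -1.0]]
ft_force: [1.9, 0.4, -0.4]
grip_width: 0.0856
```

Request:
play_rows --targets "-0.062 -0.637 0.02 0 0;-0.062 -0.637 0.02 0 0;-0.062 -0.637 0.02 0 0;-0.062 -0.637 0.02 0 0;-0.062 -0.637 0.02 0 0"

```text
time_s: 1.15
position: [0.3412, 0.0801, 0.2236]
tool_rot: [[-0.966, -0.259, 0.001], [-0.259, 0.966, 0.0], [-0.001, -0.0, -1.0]]
ft_force: [1.5, 0.9, 0.2]
grip_width: 0.0853
```

Request:
play_rows --targets "-0.04 -0.387 0 0 0;-0.04 -0.387 0 0 0;-0.04 -0.387 0 0 0;-0.04 -0.387 0 0 0;-0.04 -0.387 0 0 0"

```text
time_s: 1.65
position: [0.4306, -0.1537, 0.2234]
tool_rot: [[-0.966, -0.259, -0.0], [-0.259, 0.966, 0.0], [-0.0, 0.0, -1.0]]
ft_force: [0.8, 2.2, -0.3]
grip_width: 0.0853
```

Run:
```python
from h import *
rel([.481,-.284,.2],105)
```

```text
shift [-0.015  -0.1389  0.0234] turn -0.0003 t 1.65 pos [ 0.4306 -0.1537  0.2234] yawy 104.98 F [ 0.8   2.19 -0.28] w 0.0853 q [ -35.   13.   89.    0.   78. -140.]
```

Request:
play_rows --targets "-0.015 -0.135 0 0 0;-0.015 -0.135 0 0 0;-0.015 -0.135 0 0 0;-0.015 -0.135 0 0 0"

```text
time_s: 2.05
position: [0.4805, -0.2818, 0.2222]
tool_rot: [[-0.967, -0.256, -0.001], [-0.256, 0.967, 0.0], [0.001, 0.0, -1.0]]
ft_force: [-0.5, 0.9, -0.1]
grip_width: 0.0855
```

Run:
```python
from h import *
rel([.481,-.284,.2],105)
shot('wrist','w1')
```

```text
shift [ 0.0001 -0.0023  0.0222] turn -0.0029 t 2.05 pos [ 0.4805 -0.2818  0.2222] yawy 104.83 F [-0.5   0.88 -0.14] w 0.0855 q [ -43.   23.   74.   -0.   83. -147.]
```

View pics/w1.png

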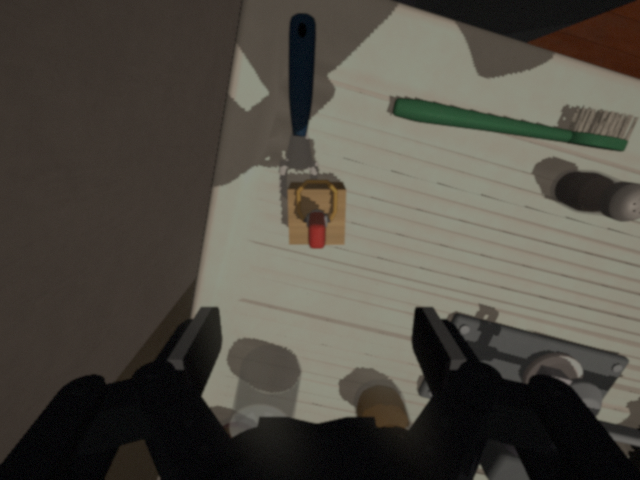

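Run:
```python
from h import *
crop('w1',280,170,355,255,8,'c5')
```

```text
(no output)
```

View pics/c5.png

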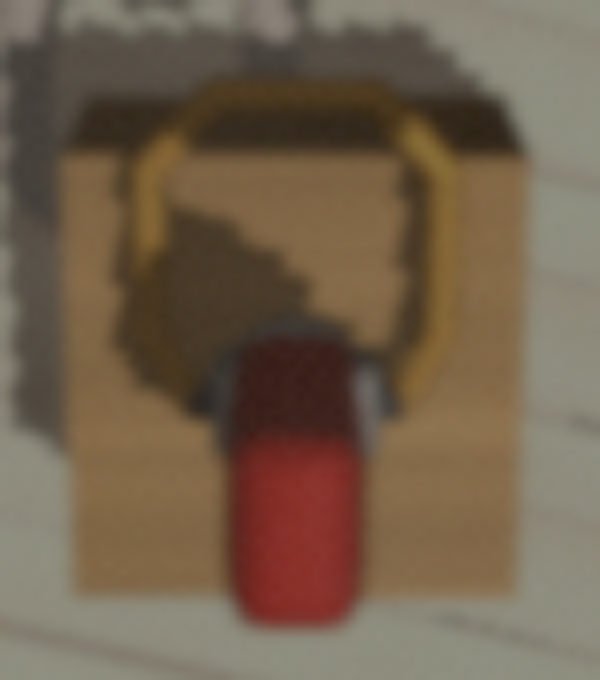

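Run:
```python
from h import *
np.set_printoptions(precision=4,suppress=True)
def f(x,y,z): return ray('w1',280+(x+.5)/8-.5,170+(y+.5)/8-.5,z)
C=[f(*c,.046) for c in [(60,155),(525,155),(515,598),(75,598)]];print(np.array(C),np.mean(C,0))
print(np.degrees(np.arctan2(*(C[2]-C[1])[1::-1])),np.degrees(np.arctan2(*(C[3]-C[0])[1::-1])),np.degrees(np.arctan2(*(C[0]-C[1])[1::-1])))
print('tab',f(298,532,.107),f(238,532,.107),f(360,532,.107))
P=f(298,532,.107); rel([P[0],P[1],.0685],105)
```

```text
[[ 0.464  -0.3147  0.046 ]
 [ 0.4499 -0.2611  0.046 ]
 [ 0.5041 -0.2465  0.046 ]
 [ 0.5182 -0.3001  0.046 ]] [ 0.484  -0.2806  0.046 ]
15.090395344787362 15.066002071445334 -75.22912119637625
tab [ 0.4828 -0.2804  0.107 ] [ 0.4844 -0.2863  0.107 ] [ 0.4812 -0.2744  0.107 ]
shift [-0.0026 -0.0019  0.1539] turn -0.0016 t 2.1 pos [ 0.48   -0.2795  0.2224] yawy 104.91 F [-0.13  0.09 -0.89] w 0.0857 q [ -42.   23.   74.   -0.   83. -147.]
```

Request:
play_rows --targets "-0.003 -0.0015 0.05 0 0;-0.003 -0.0015 0.1 0 0;-0.003 -0.0015 0.14 0 0;-0.003 -0.0015 0.155 0 0;-0.003 -0.0015 0.155 0 0"

```text
time_s: 2.6
position: [0.4821, -0.2767, 0.0667]
tool_rot: [[-0.966, -0.26, -0.004], [-0.26, 0.966, 0.004], [0.003, 0.004, -1.0]]
ft_force: [-0.2, 0.1, 0.7]
grip_width: 0.0852
```

Run:
```python
from h import *
rel([.483,-.2806,.067],105)
shot('wrist','w2');shot('side','s2')
```

```text
shift [ 0.0001 -0.004  -0.0003] turn 0.0012 t 2.6 pos [ 0.4821 -0.2767  0.0667] yawy 105.07 F [-0.17  0.06  0.68] w 0.0852 q [ -42.   32.   87.    0.   61. -147.]
```

View pics/w2.png

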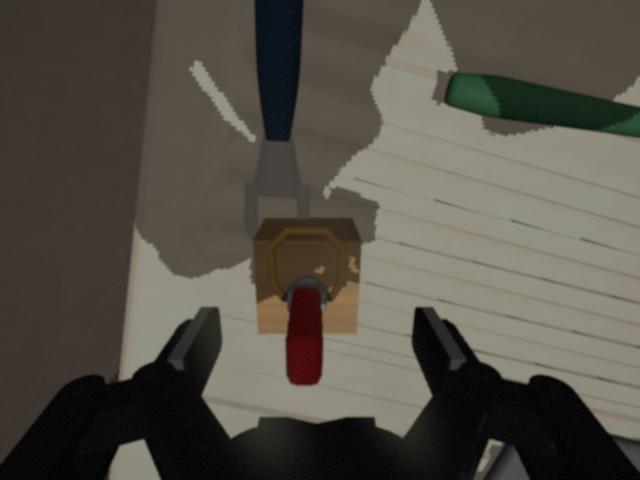

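Request:
play_rows --targets "0 -0.004 0 0 0;0 -0.004 0 0 0;0 -0.004 0 0 0.4;0 -0.004 0 0 0.75;0 -0.004 0 0 1" --force 60

```text
time_s: 3.2
position: [0.4842, -0.2826, 0.0687]
tool_rot: [[-0.966, -0.259, 0.0], [-0.259, 0.966, -0.0], [-0.0, -0.0, -1.0]]
ft_force: [0.3, -0.1, -0.7]
grip_width: 0.0436
```

Request:
play_rows --targets "0 0 0 0 1;0 0 0 0 1;0 0 0 0 1"

```text
time_s: 3.5
position: [0.4842, -0.2825, 0.0685]
tool_rot: [[-0.966, -0.259, -0.0], [-0.259, 0.966, 0.0], [0.0, 0.0, -1.0]]
ft_force: [-0.3, 0.6, -0.2]
grip_width: 0.0129
```

Run:
```python
from h import *
rel([.483,-.2806,.067],105)
shot('wrist','w3')
```

```text
shift [0.0007 0.0021 0.0015] turn 0.0004 t 3.5 pos [ 0.4842 -0.2825  0.0685] yawy 105.02 F [-0.31  0.56 -0.2 ] w 0.0129 q [ -42.   32.   86.    0.   62. -147.]
```

View pics/w3.png

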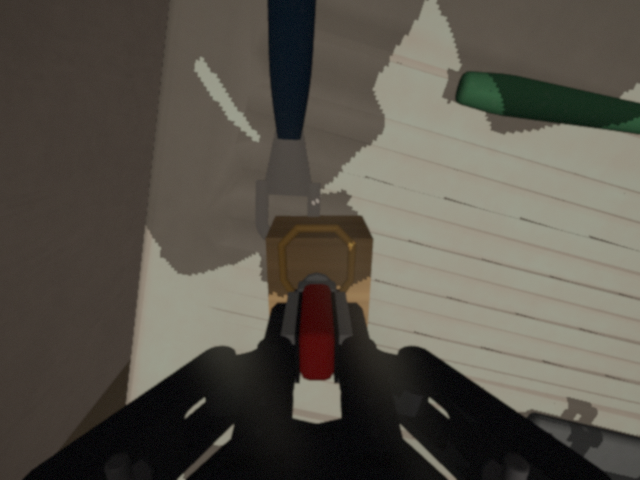

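Request:
play_rows --targets "0 0 -0.01 0 1;0 0 -0.03 0 1;0 0 -0.05 0 1;0 0 -0.08 0 1;0 0 -0.11 0 1"

```text
time_s: 4.05
position: [0.484, -0.2824, 0.1801]
tool_rot: [[-0.966, -0.259, -0.0], [-0.259, 0.966, 0.0], [0.0, 0.0, -1.0]]
ft_force: [-0.4, -0.3, -1.5]
grip_width: 0.0133
```

Run:
```python
from h import *
rel([.573,-.017,.20],89)
```

```text
shift [-0.1547  0.2332 -0.0199] turn 0.2796 t 4.05 pos [ 0.484  -0.2824  0.1801] yawy 105.02 F [-0.42 -0.29 -1.5 ] w 0.0133 q [ -42.   25.   78.   -0.   77. -147.]
```

Request:
play_rows --targets "-0.025 0.035 -0.01 0.06 1;-0.055 0.08 -0.02 0.12 1;-0.085 0.125 -0.02 0.18 1;-0.115 0.17 -0.02 0.24 1;-0.135 0.205 -0.02 0.28 1"

```text
time_s: 4.55
position: [0.5609, -0.0509, 0.1993]
tool_rot: [[-1.0, 0.02, 0.001], [0.02, 1.0, -0.0], [-0.001, -0.0, -1.0]]
ft_force: [0.9, -0.5, -1.7]
grip_width: 0.0131
```

Request:
play_rows --targets "-0.004 0.03 0 0 1;-0.004 0.03 0 0 1;-0.004 0.03 0 0 1"

```text
time_s: 4.85
position: [0.5651, -0.0225, 0.199]
tool_rot: [[-1.0, 0.016, 0.0], [0.016, 1.0, -0.0], [-0.0, -0.0, -1.0]]
ft_force: [-0.1, -0.1, -1.4]
grip_width: 0.0134
```

Run:
```python
from h import *
rel([.573,-.017,.20],89)
for n in ['scene','side','wrist']: shot(n,n+'4')
crop('scene4',230,140,380,260,5,'c6'); crop('side4',200,150,330,270,6,'c7')
```

```text
shift [-0.0078  0.0056 -0.001 ] turn 0.0011 t 4.85 pos [ 0.5651 -0.0225  0.199 ] yawy 89.06 F [-0.11 -0.1  -1.37] w 0.0134 q [ -14.   25.   75.   -0.   80. -103.]
```

View pics/c6.png

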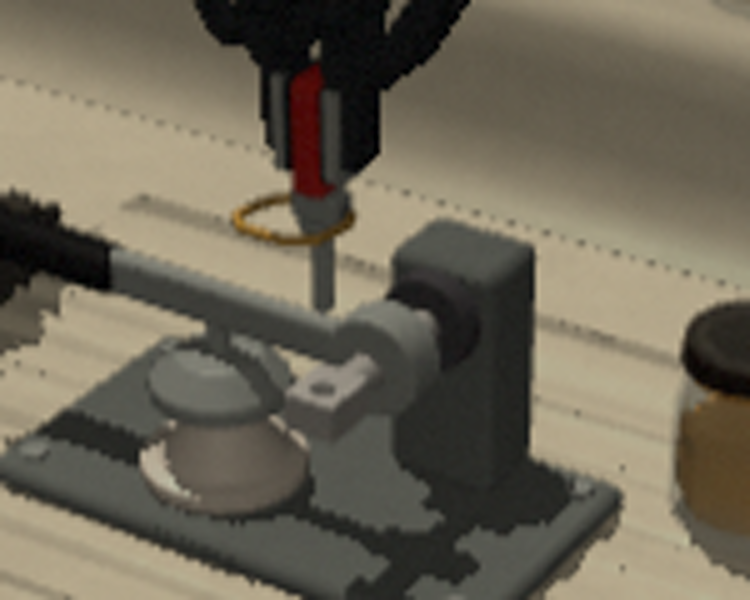

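View pics/c7.png

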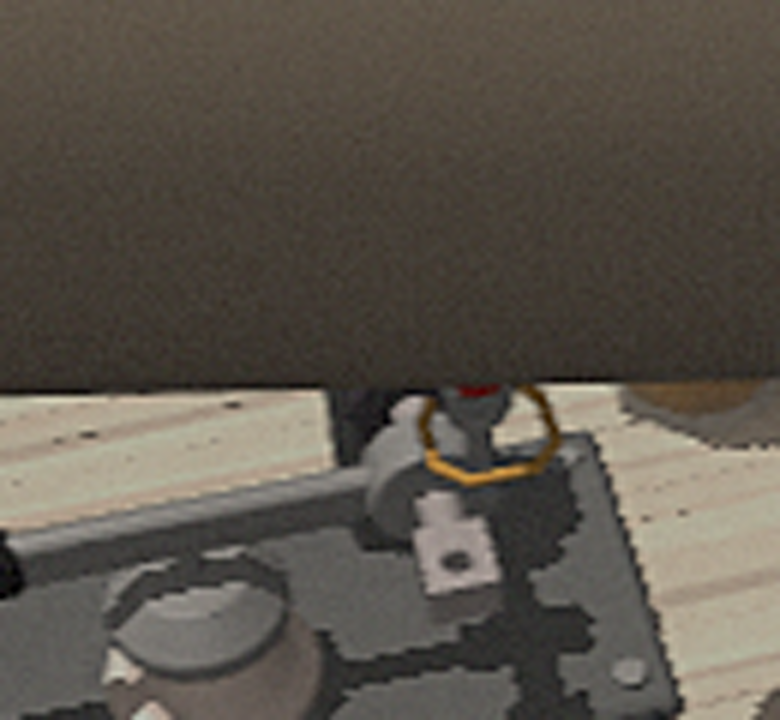

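View pics/wrist4.png

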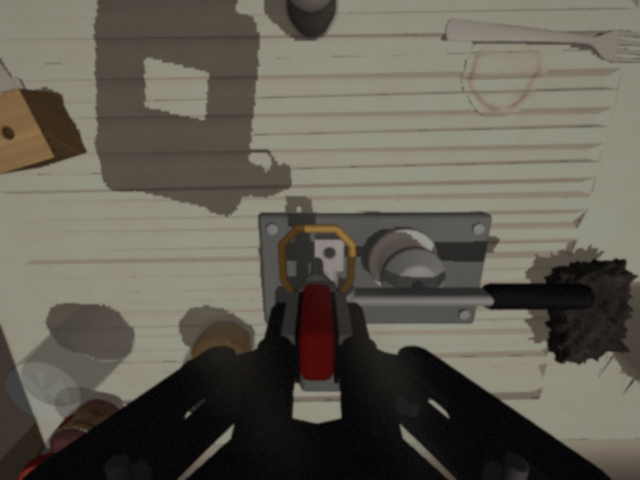

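Run:
```python
from h import *
crop('wrist4',250,200,370,300,6,'c8')
```

```text
(no output)
```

View pics/c8.png

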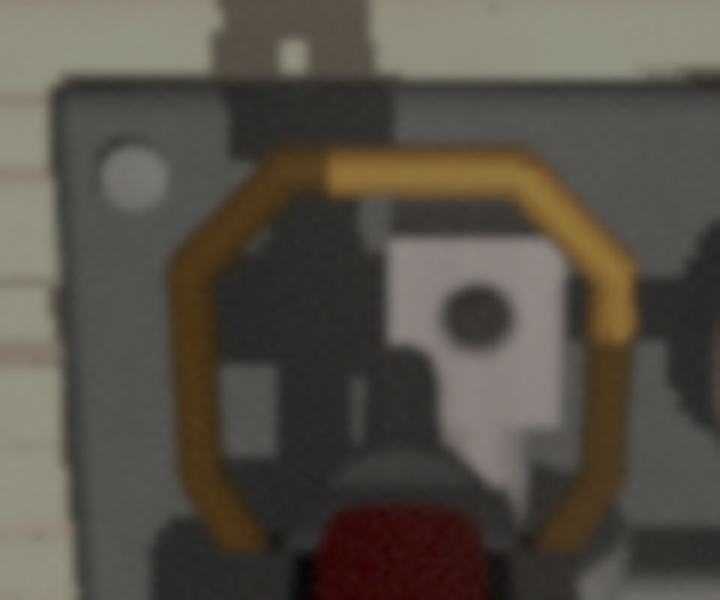

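Run:
```python
from h import *
np.set_printoptions(precision=4,suppress=True)
def f(x,y,z): return ray('wrist4',250+(x+.5)/6-.5,200+(y+.5)/6-.5,z)
print('hole',f(477,317,.1)); print('tang',f(386,237,.1),f(567,237,.1),f(563,430,.1),f(386,440,.1))
for z in (.138,.142,.146):print('tip',f(404,345,z),f(370,400,z),f(438,400,z))
# scene: tip & hole
def g(x,y,z): return ray('scene4',230+(x+.5)/5-.5,140+(y+.5)/5-.5,z)
print('scene hole',g(323,388,.1));
for z in (.138,.142,.146):print('tip',g(323,312,z),pt('scene4',230+323/5,140+305/5))
def k(x,y,z): return ray('side4',200+(x+.5)/6-.5,150+(y+.5)/6-.5,z)
print('side hole',k(457,560,.1))
for z in (.138,.142,.146):print('tip',k(481,465,z))
print(pt('wrist4',250+404/6,200+380/6))
```

```text
hole [ 0.5755 -0.0137  0.1   ]
tang [ 0.5644 -0.0251  0.1   ] [ 0.5648 -0.0022  0.1   ] [ 0.5916 -0.0026  0.1   ] [ 0.5926 -0.0258  0.1   ]
tip [ 0.5637 -0.0229  0.138 ] [ 0.5701 -0.0268  0.138 ] [ 0.5703 -0.0193  0.138 ]
tip [ 0.5621 -0.0229  0.142 ] [ 0.5684 -0.0267  0.142 ] [ 0.5685 -0.0193  0.142 ]
tip [ 0.5604 -0.0228  0.146 ] [ 0.5666 -0.0266  0.146 ] [ 0.5668 -0.0194  0.146 ]
scene hole [ 0.5714 -0.0168  0.1   ]
tip [ 0.5648 -0.0219  0.138 ] [ 0.5616 -0.025   0.1426]
tip [ 0.5591 -0.0257  0.142 ] [ 0.5616 -0.025   0.1426]
tip [ 0.5533 -0.0295  0.146 ] [ 0.5616 -0.025   0.1426]
side hole [ 0.5748 -0.0167  0.1   ]
tip [ 0.5775 -0.0273  0.138 ]
tip [ 0.574  -0.0268  0.142 ]
tip [ 0.5705 -0.0262  0.146 ]
[ 0.5612 -0.0226  0.1542]
```

Request:
play_rows --targets "-0.01 0.009 0 0 1;-0.01 0.009 0.015 0 1;-0.01 0.009 0.03 0 1;-0.01 0.009 0.03 0 1;-0.01 0.009 0.03 0 1"

```text
time_s: 5.5
position: [0.5757, -0.0143, 0.1688]
tool_rot: [[-1.0, 0.018, 0.0], [0.018, 1.0, 0.0], [-0.0, 0.0, -1.0]]
ft_force: [1.2, 0.9, -1.0]
grip_width: 0.0132
```

Run:
```python
from h import *
rel([.575,-.0137,.123],89)
for n in ['scene','wrist','side']: shot(n,n+'5')
crop('scene5',260,180,350,250,8,'c9'); crop('wrist5',260,200,370,300,7,'c10');crop('side5',240,190,310,260,8,'c11')
```

```text
shift [0.0007 0.0005 0.0458] turn -0.0009 t 5.5 pos [ 0.5757 -0.0143  0.1688] yawy 88.95 F [ 1.22  0.94 -1.02] w 0.0132 q [ -13.   27.   76.    0.   77. -102.]
```

View pics/c9.png

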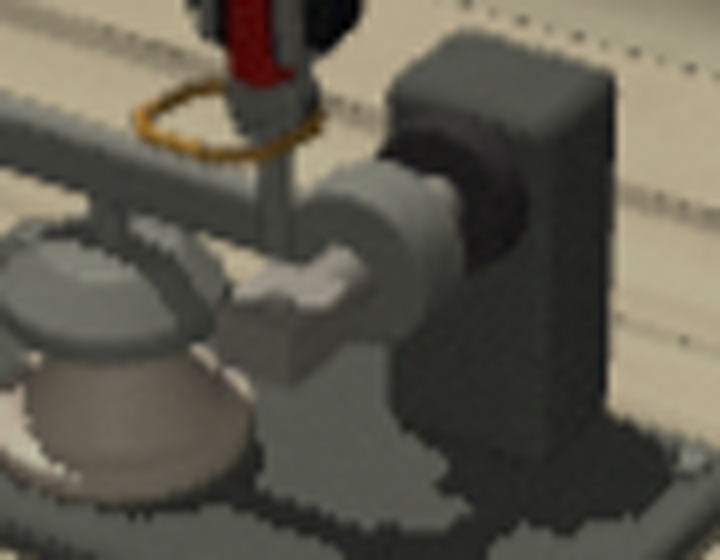

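View pics/c10.png

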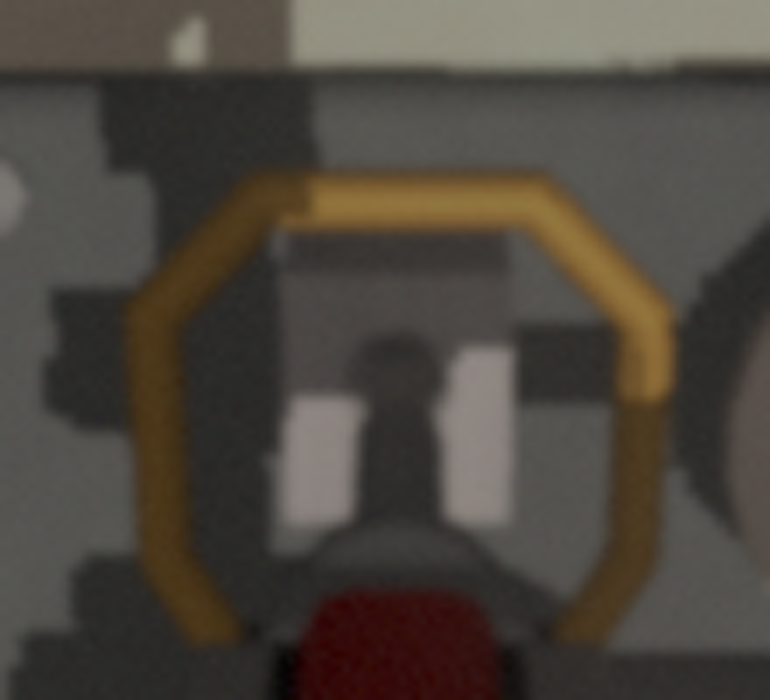

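View pics/c11.png

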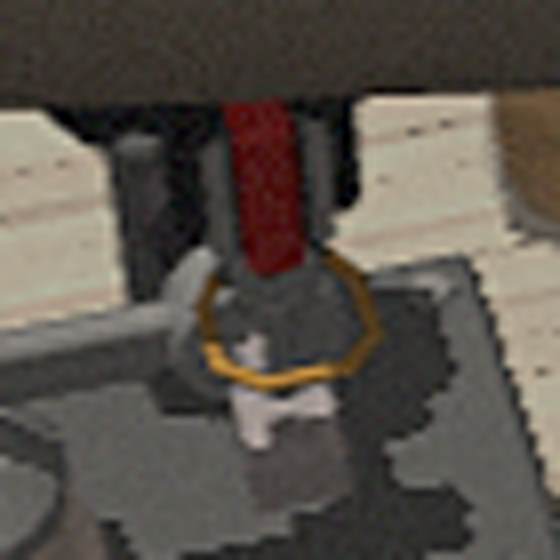

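Run:
```python
from h import *
im=cv2.imread('pics/wrist5.png')[228:282,290:340].astype(float)
im=np.clip(im*2.2,0,255).astype('uint8');cv2.imwrite('pics/c12.png',cv2.resize(im,None,fx=11,fy=11,interpolation=cv2.INTER_CUBIC))
```

```text
(no output)
```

View pics/c12.png

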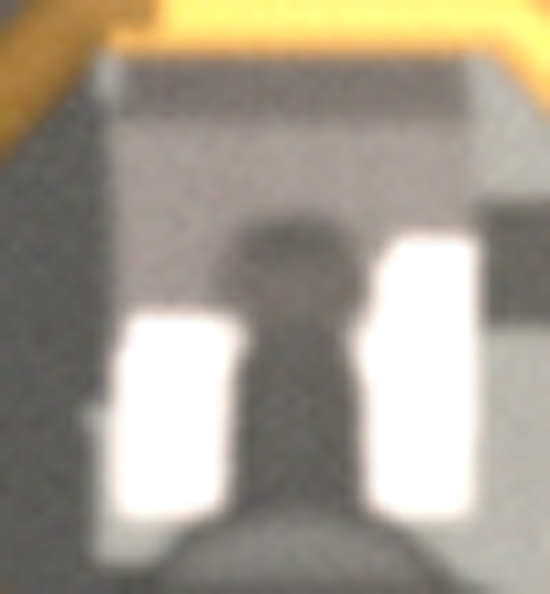

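Run:
```python
from h import *
np.set_printoptions(precision=4,suppress=True)
def f(x,y,z): return ray('wrist5',290+(x+.5)/11-.5,228+(y+.5)/11-.5,z)
print(f(294,285,.1),f(294,215,.1),f(115,120,.1),f(475,120,.1),f(475,515,.1))
def inv(P): p=proj('wrist5',P); return ((p[0]-290+.5)*11-.5,(p[1]-228+.5)*11-.5)
s=status.observe();print(s['position'])
for dx in (0,.0004,.001): print(dx,inv([.5757+dx-.0034,-.0143,.1118]),inv([.5757+dx-.004,-.0143,.1126]))
for y in (320,330,340):print(f(300,y,.1118))
```

```text
[ 0.5754 -0.0139  0.1   ] [ 0.5708 -0.0138  0.1   ] [ 0.5644 -0.0245  0.1   ] [ 0.5648 -0.0027  0.1   ] [ 0.5911 -0.0028  0.1   ]
[ 0.5757 -0.0142  0.1694]
0 (np.float64(285.72998803895814), np.float64(310.9965179400235)) (np.float64(285.4865111998996), np.float64(306.5689165499848))
0.0004 (np.float64(285.8682048169112), np.float64(317.36595287228664)) (np.float64(285.625489498478), np.float64(312.9692856727899))
0.001 (np.float64(286.07521432076874), np.float64(326.9055585895983)) (np.float64(285.83363813895966), np.float64(322.5551573169592))
[ 0.5729 -0.0135  0.1118]
[ 0.5735 -0.0135  0.1118]
[ 0.5741 -0.0135  0.1118]
```

Request:
play_rows --targets "0.0008 0 0.004 0 1;0.0008 0 0.008 0 1;0.0008 0 0.009 0 1;0.0008 0 0.009 0 1"

```text
time_s: 6.05
position: [0.5744, -0.014, 0.1592]
tool_rot: [[-1.0, 0.018, -0.001], [0.018, 1.0, 0.0], [0.001, 0.0, -1.0]]
ft_force: [0.6, -0.1, -1.9]
grip_width: 0.0133
```

Run:
```python
from h import *
rel([.575,-.0137,.123],89)
for n in ['scene','wrist']: shot(n,n+'6')
im=cv2.imread('pics/wrist6.png')[228:282,290:340].astype(float)
im=np.clip(im*2.5,0,255).astype('uint8');cv2.imwrite('pics/c13.png',cv2.resize(im,None,fx=11,fy=11,interpolation=cv2.INTER_CUBIC))
im=cv2.imread('pics/scene6.png')[190:235,270:330].astype(float)
im=np.clip(im*1.8,0,255).astype('uint8');cv2.imwrite('pics/c14.png',cv2.resize(im,None,fx=11,fy=11,interpolation=cv2.INTER_CUBIC))
```

```text
shift [-0.0007  0.0003  0.0362] turn -0.0004 t 6.05 pos [ 0.5744 -0.014   0.1592] yawy 88.98 F [ 0.56 -0.11 -1.88] w 0.0133 q [ -13.   28.   77.    0.   75. -102.]
```

View pics/c13.png

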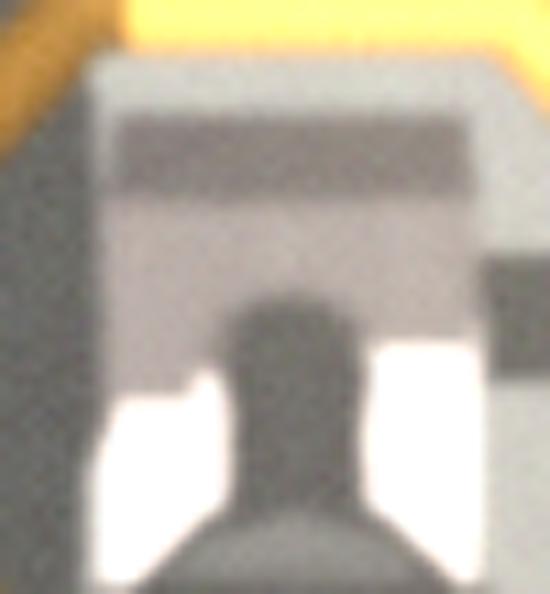

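View pics/c14.png

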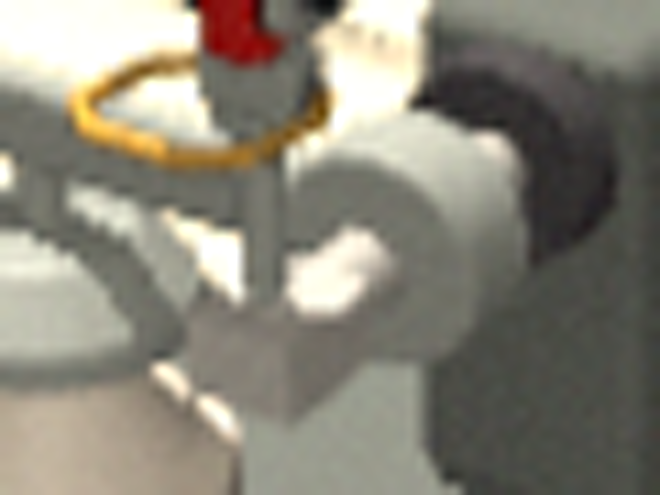

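Request:
play_rows --targets "0 -0.0003 0.001 0 1;0 -0.0003 0.002 0 1;0 -0.0003 0.0025 0 1"

```text
time_s: 6.45
position: [0.5744, -0.0144, 0.1569]
tool_rot: [[-1.0, 0.018, -0.0], [0.018, 1.0, 0.0], [0.0, 0.0, -1.0]]
ft_force: [-0.1, -0.6, -1.6]
grip_width: 0.0135
```

Request:
play_rows --targets "0 0 0.0007 0 1;0 0 0.0014 0 1"

```text
time_s: 6.65
position: [0.5746, -0.0144, 0.1556]
tool_rot: [[-1.0, 0.018, 0.0], [0.018, 1.0, -0.0], [-0.0, -0.0, -1.0]]
ft_force: [-0.4, 0.1, -0.4]
grip_width: 0.0133
```

Request:
play_rows --targets "0 0 0.0007 0 1;0 0 0.0007 0 1"

```text
time_s: 6.85
position: [0.5747, -0.0144, 0.1549]
tool_rot: [[-1.0, 0.018, 0.001], [0.018, 1.0, -0.0], [-0.001, -0.0, -1.0]]
ft_force: [1.4, -0.4, -2.1]
grip_width: 0.0132
```

Request:
play_rows --targets "0 0 0.0007 0 1;0 0 0.0007 0 1"

```text
time_s: 7.05
position: [0.5747, -0.0144, 0.1543]
tool_rot: [[-1.0, 0.018, 0.001], [0.018, 1.0, -0.0], [-0.001, -0.0, -1.0]]
ft_force: [1.0, -0.9, -0.6]
grip_width: 0.0137
```

Request:
play_rows --targets "0 0 0.0007 0 1;0 0 0.0007 0 1"

```text
time_s: 7.25
position: [0.5747, -0.0144, 0.1536]
tool_rot: [[-1.0, 0.018, 0.001], [0.018, 1.0, -0.0], [-0.001, -0.0, -1.0]]
ft_force: [2.5, -0.5, -0.2]
grip_width: 0.0134
```

Request:
play_rows --targets "-0.0003 0 0.0005 0 1;-0.0003 0 0.0007 0 1"

```text
time_s: 7.45
position: [0.5748, -0.0144, 0.1528]
tool_rot: [[-1.0, 0.018, 0.0], [0.018, 1.0, -0.0], [-0.0, -0.0, -1.0]]
ft_force: [1.6, -1.0, 0.0]
grip_width: 0.0136
```

Request:
play_rows --targets "0 0 0.001 0 1;0 0 0.001 0 1"

```text
time_s: 7.65
position: [0.5748, -0.0143, 0.1517]
tool_rot: [[-1.0, 0.018, 0.0], [0.018, 1.0, -0.0], [-0.0, -0.0, -1.0]]
ft_force: [1.9, -0.5, -1.0]
grip_width: 0.013
```

Run:
```python
from h import *
rel([.575,-.0137,.123],89)
print(status.observe()['wrist_torque'])
for n in ['scene','wrist']: shot(n,n+'7')
im=cv2.imread('pics/wrist7.png')[228:282,290:340].astype(float)
im=np.clip(im*2.5,0,255).astype('uint8');cv2.imwrite('pics/c15.png',cv2.resize(im,None,fx=11,fy=11,interpolation=cv2.INTER_CUBIC))
im=cv2.imread('pics/scene7.png')[190:235,270:330].astype(float)
im=np.clip(im*1.8,0,255).astype('uint8');cv2.imwrite('pics/c16.png',cv2.resize(im,None,fx=11,fy=11,interpolation=cv2.INTER_CUBIC))
```

```text
shift [-0.0002  0.0007  0.0287] turn -0.0003 t 7.65 pos [ 0.5748 -0.0143  0.1517] yawy 88.98 F [ 1.93 -0.46 -1.01] w 0.013 q [ -13.   28.   78.   -0.   74. -102.]
[-0.1435945  -0.41646621 -0.01511998]
```

View pics/c15.png

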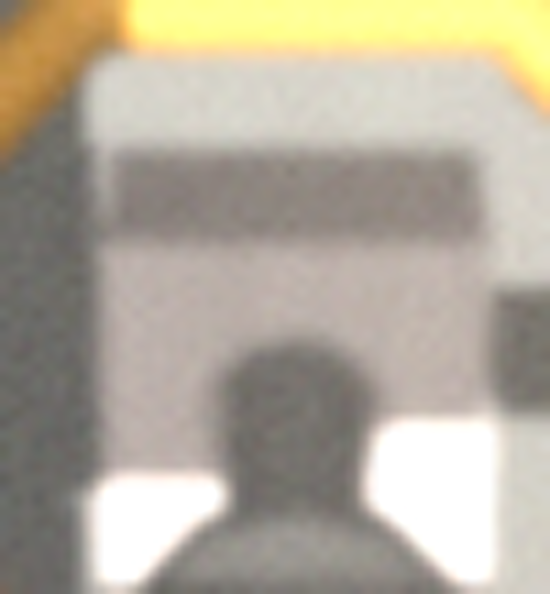

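View pics/c16.png

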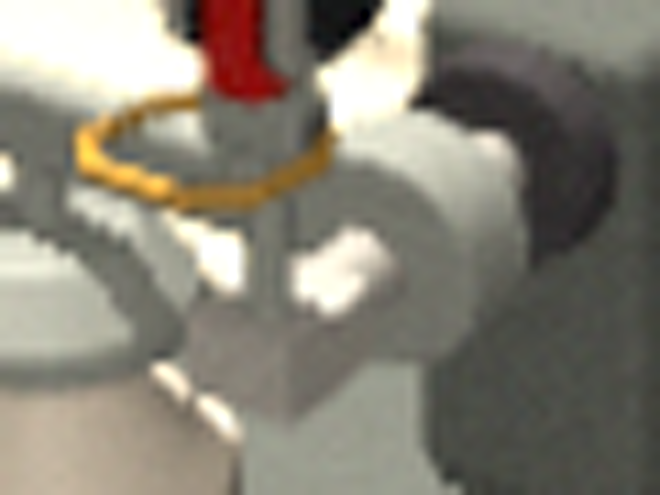

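Request:
play_rows --targets "-0.0002 0 0.001 0 1;-0.0002 0 0.002 0 1;-0.0002 0 0.003 0 1"

```text
time_s: 8.05
position: [0.5749, -0.0143, 0.1487]
tool_rot: [[-1.0, 0.018, -0.0], [0.018, 1.0, 0.0], [0.0, 0.0, -1.0]]
ft_force: [1.1, 0.0, -0.1]
grip_width: 0.0133
```

Request:
play_rows --targets "0 0 0.001 0 1;0 0 0.002 0 1;0 0 0.003 0 1"

```text
time_s: 8.35
position: [0.5749, -0.0143, 0.1457]
tool_rot: [[-1.0, 0.018, -0.0], [0.018, 1.0, 0.0], [0.0, 0.0, -1.0]]
ft_force: [1.1, -0.5, -0.4]
grip_width: 0.0132
```

Request:
play_rows --targets "0 0 0.001 0 1;0 0 0.002 0 1;0 0 0.003 0 1"

```text
time_s: 8.65
position: [0.5749, -0.0143, 0.1427]
tool_rot: [[-1.0, 0.018, -0.0], [0.018, 1.0, 0.0], [0.0, 0.0, -1.0]]
ft_force: [1.5, -1.7, 0.1]
grip_width: 0.0136
```

Request:
play_rows --targets "-0.0002 -0.0003 0.001 0 1;-0.0002 -0.0003 0.002 0 1;-0.0002 -0.0003 0.003 0 1"

```text
time_s: 8.95
position: [0.575, -0.0146, 0.1396]
tool_rot: [[-1.0, 0.018, -0.0], [0.018, 1.0, 0.0], [0.0, 0.0, -1.0]]
ft_force: [-0.3, -0.3, -1.3]
grip_width: 0.0134
```

Request:
play_rows --targets "0 0 0.001 0 1;0 0 0.002 0 1;0 0 0.003 0 1"

```text
time_s: 9.25
position: [0.5751, -0.0146, 0.1367]
tool_rot: [[-1.0, 0.018, -0.0], [0.018, 1.0, 0.0], [0.0, 0.0, -1.0]]
ft_force: [0.1, -0.3, -1.4]
grip_width: 0.0132
```

Request:
play_rows --targets "0 0 0.001 0 1;0 0 0.002 0 1;0 0 0.003 0 1"

```text
time_s: 9.55
position: [0.5751, -0.0146, 0.1337]
tool_rot: [[-1.0, 0.018, -0.0], [0.018, 1.0, 0.0], [0.0, -0.0, -1.0]]
ft_force: [-0.5, 0.6, -1.0]
grip_width: 0.013
```

Free. Continuing toward seating (expected about TCP z 0.122).

Request:
play_rows --targets "0 0 0.001 0 1;0 0 0.002 0 1;0 0 0.003 0 1;0 0 0.004 0 1;0 0 0.005 0 1"

```text
time_s: 10.05
position: [0.5751, -0.0147, 0.1287]
tool_rot: [[-1.0, 0.018, -0.0], [0.018, 1.0, -0.0], [0.0, -0.0, -1.0]]
ft_force: [0.2, -1.2, -0.7]
grip_width: 0.0134
```

Request:
play_rows --targets "0 0 0.001 0 1;0 0 0.002 0 1;0 0 0.003 0 1;0 0 0.0035 0 1"

```text
time_s: 10.45
position: [0.5751, -0.0146, 0.1252]
tool_rot: [[-1.0, 0.018, -0.0], [0.018, 1.0, 0.0], [0.0, 0.0, -1.0]]
ft_force: [-0.2, -0.0, -1.6]
grip_width: 0.0134
```

Request:
play_rows --targets "0 0 0.0005 0 1;0 0 0.001 0 1"

```text
time_s: 10.65
position: [0.5752, -0.0146, 0.1243]
tool_rot: [[-1.0, 0.018, 0.0], [0.018, 1.0, -0.0], [-0.0, -0.0, -1.0]]
ft_force: [1.0, -0.5, -1.7]
grip_width: 0.0133
```

Request:
play_rows --targets "0 0 0.0005 0 1;0 0 0.001 0 1"

```text
time_s: 10.85
position: [0.5752, -0.0146, 0.1233]
tool_rot: [[-1.0, 0.018, 0.0], [0.018, 1.0, -0.0], [-0.0, -0.0, -1.0]]
ft_force: [-0.1, 0.2, -0.9]
grip_width: 0.0128
```

Request:
play_rows --targets "0 0 0.0005 0 1;0 0 0.0005 0 1"

```text
time_s: 11.05
position: [0.5751, -0.0146, 0.1227]
tool_rot: [[-1.0, 0.018, -0.0], [0.018, 1.0, 0.0], [0.0, 0.0, -1.0]]
ft_force: [0.0, 1.4, -2.8]
grip_width: 0.0133
```

Request:
play_rows --targets "0 0 0.0005 0 1;0 0 0.0005 0 1"

```text
time_s: 11.25
position: [0.5752, -0.0147, 0.1224]
tool_rot: [[-1.0, 0.018, 0.0], [0.018, 1.0, -0.0], [-0.0, -0.0, -1.0]]
ft_force: [-0.8, 0.6, -0.3]
grip_width: 0.0135
```

Request:
play_rows --targets "0 0 0.0003 0 1;0 0 0.0003 0 1"

```text
time_s: 11.45
position: [0.5752, -0.0147, 0.1224]
tool_rot: [[-1.0, 0.018, 0.0], [0.018, 1.0, -0.0], [-0.0, -0.0, -1.0]]
ft_force: [-2.2, -0.7, 3.3]
grip_width: 0.0134
```

Request:
play_rows --targets "0 0 0.0003 0 1;0 0 0.0003 0 1"

```text
time_s: 11.65
position: [0.5752, -0.0147, 0.1224]
tool_rot: [[-1.0, 0.018, 0.001], [0.018, 1.0, -0.0], [-0.001, -0.0, -1.0]]
ft_force: [-3.0, 0.3, 6.9]
grip_width: 0.0137
```

Run:
```python
from h import *
rel([.575,-.0137,.123],89)
shot('scene','scene8')
im=cv2.imread('pics/scene8.png')[175:235,260:330].astype(float)
im=np.clip(im*1.6,0,255).astype('uint8');cv2.imwrite('pics/c17.png',cv2.resize(im,None,fx=10,fy=10,interpolation=cv2.INTER_CUBIC))
```

```text
shift [ 0.0003  0.001  -0.0006] turn -0.0003 t 11.65 pos [ 0.5752 -0.0147  0.1224] yawy 88.98 F [-2.96  0.34  6.9 ] w 0.0137 q [ -13.   30.   80.   -0.   70. -102.]
```

View pics/c17.png

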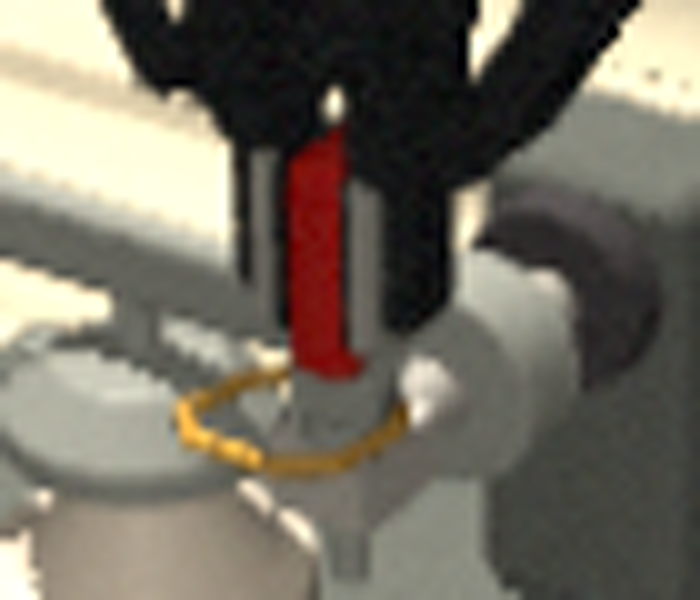

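Request:
play_rows --targets "0 0 -0.0005 0 1;0 0 -0.0005 0 0.5;0 0 -0.0005 0 0;0 0 -0.0005 0 0;0 0 -0.0005 0 0"

```text
time_s: 12.2
position: [0.5752, -0.0147, 0.1221]
tool_rot: [[-1.0, 0.018, -0.0], [0.018, 1.0, 0.0], [0.0, 0.0, -1.0]]
ft_force: [-1.0, -0.3, -0.4]
grip_width: 0.0707
```

Run:
```python
from h import *
np.set_printoptions(precision=1,suppress=True)
rel([.575,-.0137,.123],89)
d=load('w2');K=d['K'];z=d['z'];v,u=np.mgrid[:480,:640]
p=np.stack([(u-K[0,2])/K[0,0]*z,-(v-K[1,2])/K[1,1]*z,-z,np.ones_like(z)],-1)
# camera->tool from wrist: rebuild
T=np.array(eyes.get_image('wrist')['T_tool_cam'])
t=(p@T.T)[...,:3]*1000
m=(z>0)&(t[...,2]<20)&(t[...,2]>-150)
for a in range(-150,20,10):
    k=m&(t[...,2]>=a)&(t[...,2]<a+10)&(t[...,1]>0)
    if k.sum(): q=t[k]; print(a,k.sum(),'x',q[:,0].min(),q[:,0].max(),'y',q[:,1].min(),q[:,1].max())
```

```text
shift [ 0.  0. -0.] turn -0.0004 t 12.2 pos [ 0.6 -0.   0.1] yawy 88.98 F [-1.  -0.3 -0.4] w 0.0707 q [ -13.   30.   80.    0.   70. -102.]
-100 2534 x 9.858475967222807 20.94598696164722 y 0.16483518462095356 71.21589681593089
-90 8698 x -4.101875029878646 18.580666978586958 y 0.1284680016048459 73.56782663504947
-80 5911 x -13.283076822243709 18.082387350500483 y 0.10208973785465479 74.3128480475982
-70 5450 x -14.655612522219558 15.809108539407438 y 33.55379593620172 75.22399351738783
-60 1138 x -2.5630983976050596 14.18794315171261 y 42.33442829298414 71.6704301940558
-50 1084 x -12.053996965826542 11.58062194450879 y 0.309127090888286 57.23198122701946
-40 1288 x -11.76750130864923 11.55611699826925 y 0.30334307715725833 57.06811674888967
-30 822 x -11.56065007062583 11.40681249875583 y 0.31216517115313064 56.920323418418185
-20 324 x -11.345826580508907 11.30416195199524 y 0.30237815931686357 49.79286705443408
-10 57 x 6.227359174053149 9.961611435312378 y 0.29242186790071445 2.6643588062040946
0 774 x -5.478360089287538 39.08471994924832 y 0.2878916487627622 14.745832932947891
10 1217 x -28.40487171013237 27.60357311099585 y 0.2681604327496036 23.598123156207905
```

Request:
play_rows --targets "0 0 0 0 0;0 0 -0.02 0 0;0 0 -0.05 0 0;0 0 -0.06 0 0;0 0 -0.06 0 0"

```text
time_s: 12.75
position: [0.5756, -0.0147, 0.1833]
tool_rot: [[-1.0, 0.018, 0.003], [0.018, 1.0, -0.001], [-0.003, -0.001, -1.0]]
ft_force: [0.4, 0.6, 0.7]
grip_width: 0.0855
```

Run:
```python
from h import *
rel([.575,-.0137,.123],89)
for n in ['scene','wrist']: shot(n,n+'9')
def big(n,u0,v0,u1,v1,s,o):
    im=cv2.imread('pics/%s.png'%n)[v0:v1,u0:u1].astype(float)
    im=np.clip(im*1.8,0,255).astype('uint8');cv2.imwrite('pics/%s.png'%o,cv2.resize(im,None,fx=s,fy=s,interpolation=cv2.INTER_CUBIC))
big('wrist9',250,170,390,290,5,'c18');big('scene9',250,150,350,235,7,'c19')
```

```text
shift [0.0008 0.0011 0.0603] turn -0.0003 t 12.75 pos [ 0.5756 -0.0147  0.1833] yawy 88.98 F [0.45 0.57 0.66] w 0.0855 q [ -13.   26.   75.   -0.   78. -102.]
```

View pics/c18.png

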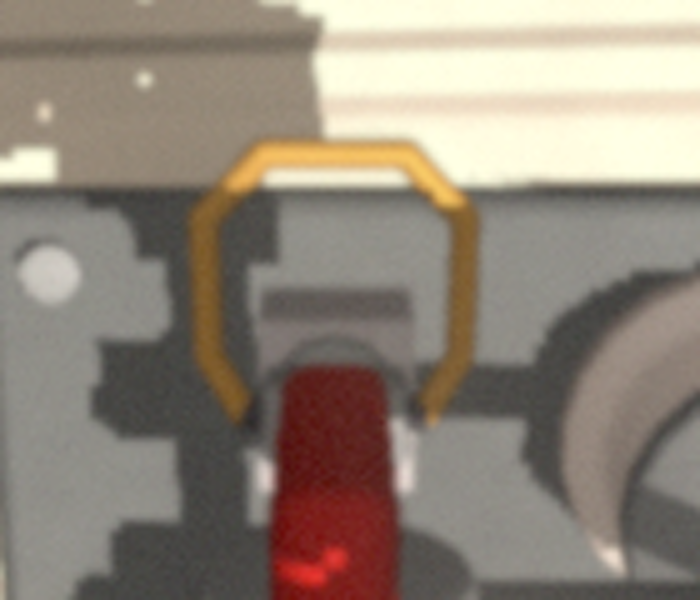

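View pics/c19.png

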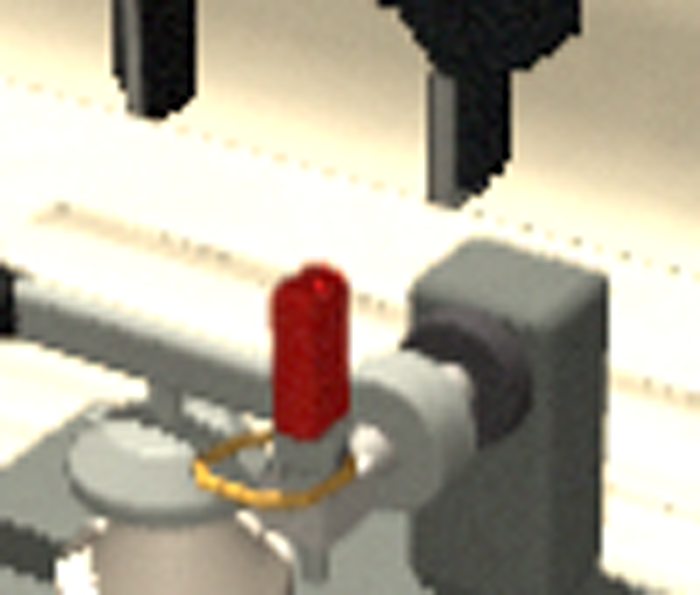

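Run:
```python
from h import *
np.set_printoptions(precision=4,suppress=True)
for x in (265,338,412): print(ray('wrist9',250+x/5,170+155/5,.1137), pt('wrist9',250+x/5,170+155/5))
# target: press-frame offset (-.033,-.053)
a=np.radians(-1.0);R=np.array([[np.cos(a),-np.sin(a)],[np.sin(a),np.cos(a)]])
t=np.array([.5752,-.0147])+R@[-.033,-.053];print(t); rel([*t,.18],89)
```

```text
[ 0.538  -0.022   0.1137] [ 0.5374 -0.0219  0.1162]
[ 0.5382 -0.0127  0.1137] [ 0.5378 -0.0127  0.1154]
[ 0.5383 -0.0032  0.1137] [ 0.5378 -0.0033  0.1162]
[ 0.5413 -0.0671]
shift [ 0.0325 -0.0532  0.0012] turn -0.0004 t 12.85 pos [ 0.5747 -0.0145  0.1811] yawy 88.98 F [ 0.59  0.11 -0.55] w 0.0857 q [ -13.   27.   75.    0.   78. -102.]
```

Request:
play_rows --targets "0.033 0 0 0 0;0.033 -0.05 0 0 0;0.033 -0.052 0 0 0;0.033 -0.052 0.02 0 0;0.033 -0.052 0.03 0 0"

```text
time_s: 13.35
position: [0.5404, -0.066, 0.1499]
tool_rot: [[-1.0, 0.019, -0.003], [0.019, 1.0, 0.001], [0.003, 0.001, -1.0]]
ft_force: [0.6, -0.1, -0.2]
grip_width: 0.0854
```

Request:
play_rows --targets "0 0 0.02 0 0;0 0 0.03 0 0;0 0 0.03 0 0"

```text
time_s: 13.65
position: [0.5405, -0.0655, 0.1206]
tool_rot: [[-1.0, 0.017, -0.004], [0.017, 1.0, 0.001], [0.004, 0.001, -1.0]]
ft_force: [0.8, 1.1, -0.1]
grip_width: 0.0851
```

Run:
```python
from h import *
rel([.5413,-.0671,.1],89)
for n in ['scene','wrist','side']: shot(n,n+'10')
def big(n,u0,v0,u1,v1,s,o):
    im=cv2.imread('pics/%s.png'%n)[v0:v1,u0:u1].astype(float)
    im=np.clip(im*1.8,0,255).astype('uint8');cv2.imwrite('pics/%s.png'%o,cv2.resize(im,None,fx=s,fy=s,interpolation=cv2.INTER_CUBIC))
big('wrist10',320,200,460,320,5,'c20');big('scene10',230,120,370,240,5,'c21')
```

```text
shift [-0.0009 -0.0016  0.0205] turn -0.0 t 13.65 pos [ 0.5405 -0.0655  0.1206] yawy 89.0 F [ 0.85  1.12 -0.12] w 0.0851 q [ -19.   27.   85.   -0.   68. -108.]
```

View pics/wrist10.png

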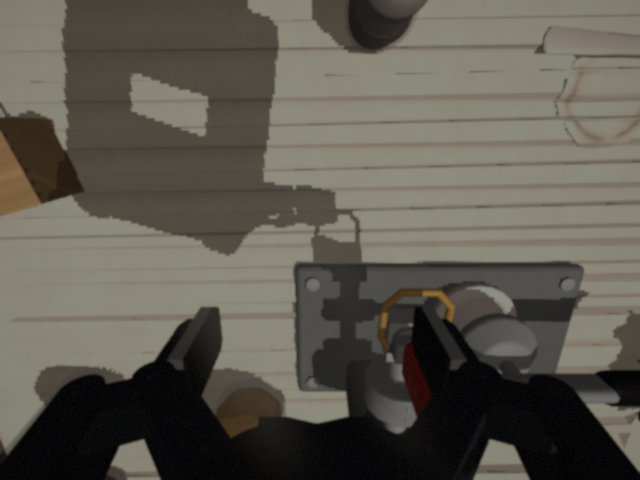

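View pics/c21.png

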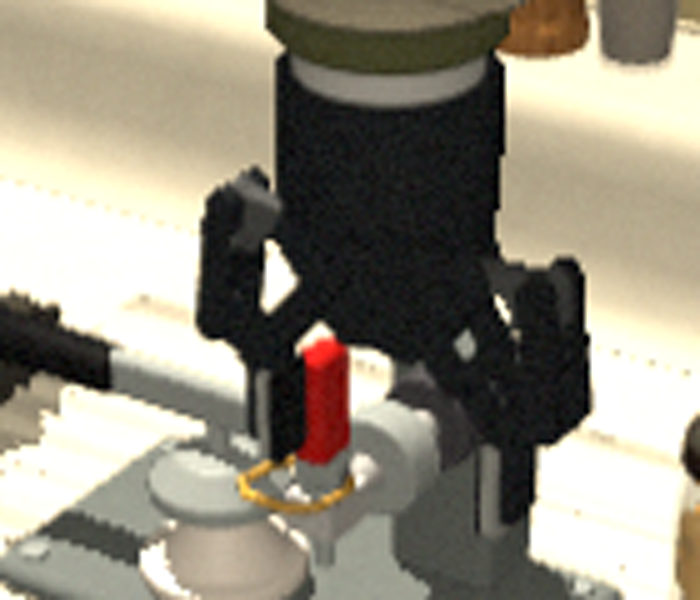

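View pics/side10.png

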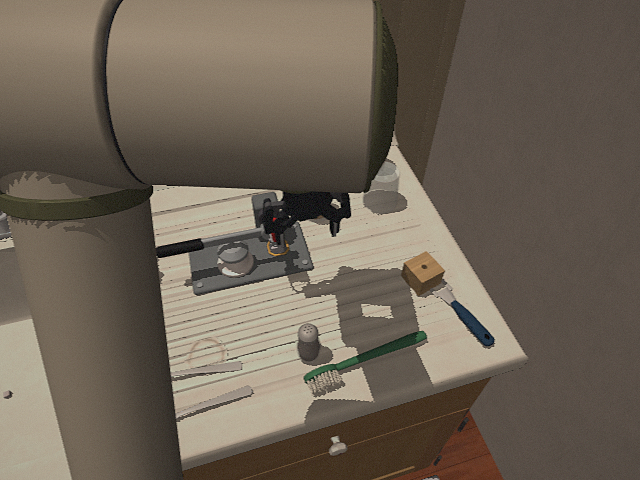

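Request:
play_rows --targets "0 -0.001 0.008 0 0;0 -0.001 0.015 0 0;0 -0.001 0.015 0 0"

```text
time_s: 14.1
position: [0.5407, -0.067, 0.1062]
tool_rot: [[-1.0, 0.018, -0.002], [0.018, 1.0, 0.001], [0.002, 0.001, -1.0]]
ft_force: [0.3, 0.4, 0.7]
grip_width: 0.0855
```

Request:
play_rows --targets "0 0 0.002 0 0;0 0 0.004 0 0;0 0 0.006 0 0"

```text
time_s: 14.4
position: [0.5413, -0.0671, 0.1012]
tool_rot: [[-1.0, 0.018, 0.0], [0.018, 1.0, -0.0], [-0.0, -0.0, -1.0]]
ft_force: [-0.4, 0.1, -0.4]
grip_width: 0.0856
```

Run:
```python
from h import *
rel([.5413,-.0671,.1],89)
for n in ['scene','wrist']: shot(n,n+'11')
def big(n,u0,v0,u1,v1,s,o):
    im=cv2.imread('pics/%s.png'%n)[v0:v1,u0:u1].astype(float)
    im=np.clip(im*1.8,0,255).astype('uint8');cv2.imwrite('pics/%s.png'%o,cv2.resize(im,None,fx=s,fy=s,interpolation=cv2.INTER_CUBIC))
big('wrist11',350,240,490,360,5,'c22');big('scene11',250,150,350,235,7,'c23')
```

```text
shift [-0.     -0.      0.0012] turn -0.0003 t 14.4 pos [ 0.5413 -0.0671  0.1012] yawy 88.98 F [-0.35  0.08 -0.35] w 0.0856 q [ -20.   29.   86.   -0.   65. -108.]
```

View pics/c22.png

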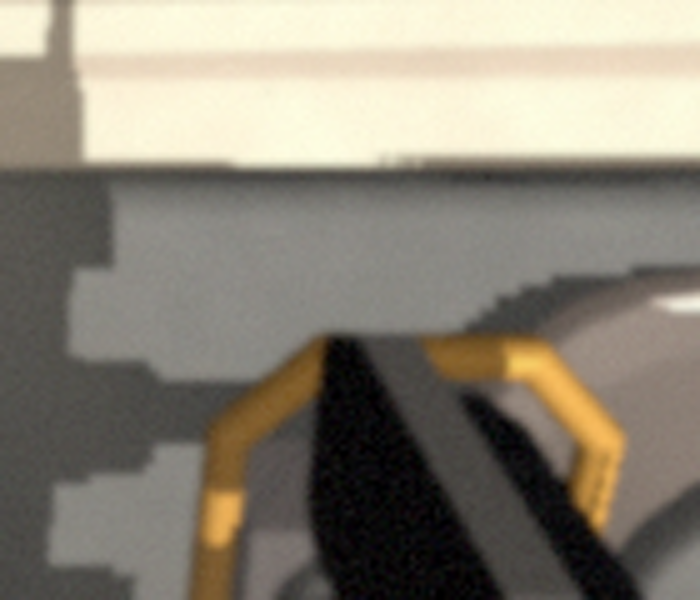

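View pics/c23.png

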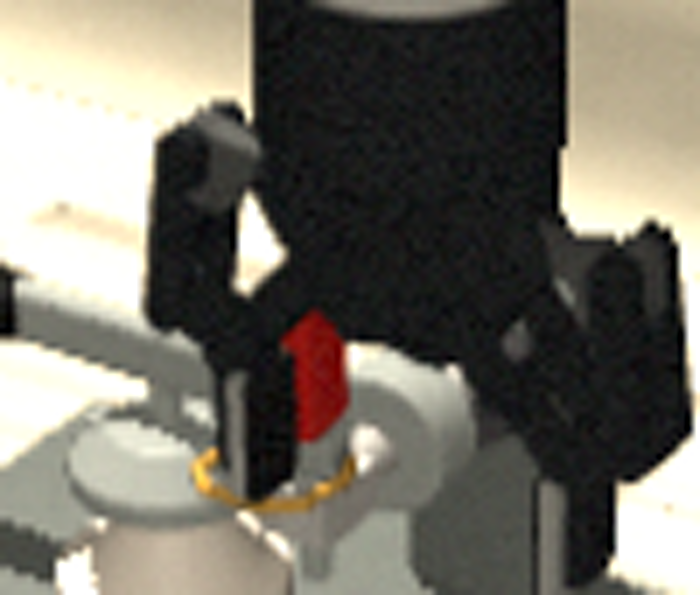

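Request:
play_rows --targets "0 0 0.002 0 0;0 0 0.004 0 0"

```text
time_s: 14.7
position: [0.541, -0.067, 0.0973]
tool_rot: [[-1.0, 0.018, -0.0], [0.018, 1.0, -0.0], [0.0, -0.0, -1.0]]
ft_force: [-3.2, -0.1, 3.5]
grip_width: 0.0849
```

Request:
play_rows --targets "0 0 0.002 0 0;0 0 0.004 0 0;0 0 0.006 0 0"

```text
time_s: 15.0
position: [0.5412, -0.0671, 0.091]
tool_rot: [[-1.0, 0.018, 0.0], [0.018, 1.0, 0.0], [-0.0, 0.0, -1.0]]
ft_force: [-1.8, -0.2, 2.1]
grip_width: 0.0851
```

Run:
```python
from h import *
rel([.5413,-.0671,.07],89)
for n in ['scene','wrist']: shot(n,n+'12')
def big(n,u0,v0,u1,v1,s,o):
    im=cv2.imread('pics/%s.png'%n)[v0:v1,u0:u1].astype(float)
    im=np.clip(im*1.8,0,255).astype('uint8');cv2.imwrite('pics/%s.png'%o,cv2.resize(im,None,fx=s,fy=s,interpolation=cv2.INTER_CUBIC))
big('wrist12',350,240,490,360,5,'c24');big('scene12',250,150,350,235,7,'c25')
```

```text
shift [-0.0001 -0.      0.021 ] turn -0.0004 t 15.0 pos [ 0.5412 -0.0671  0.091 ] yawy 88.98 F [-1.78 -0.22  2.07] w 0.0851 q [ -20.   30.   87.    0.   63. -108.]
```

View pics/c24.png

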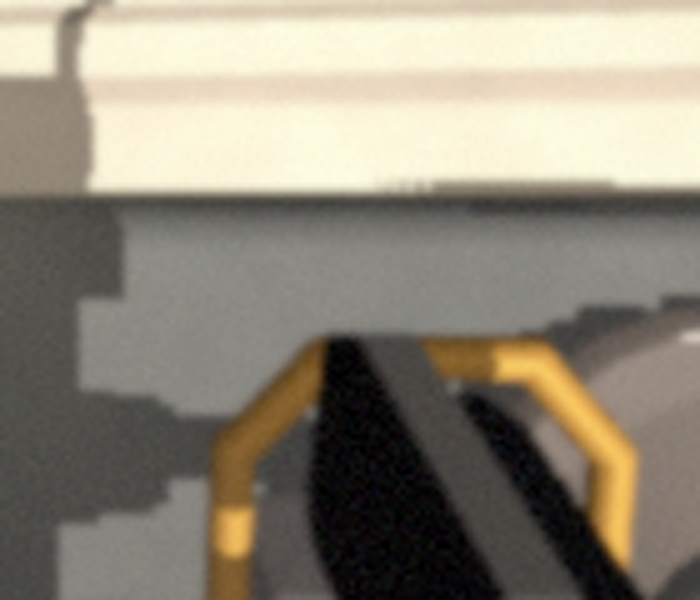

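View pics/c25.png

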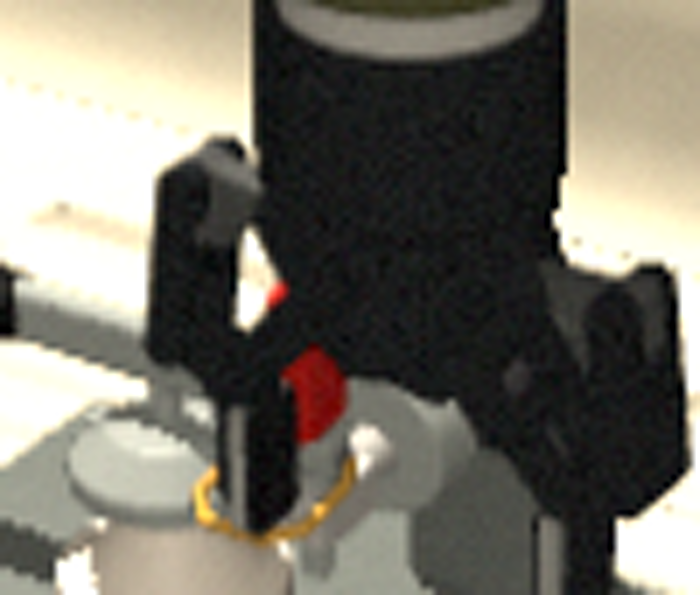

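Request:
play_rows --targets "0 0 0.002 0 0;0 0 0.004 0 0;0 0 0.006 0 0"

```text
time_s: 15.4
position: [0.5418, -0.0671, 0.0852]
tool_rot: [[-1.0, 0.018, 0.001], [0.018, 1.0, -0.0], [-0.001, -0.0, -1.0]]
ft_force: [1.7, 0.9, 2.3]
grip_width: 0.0857
```

Request:
play_rows --targets "0 0 0.002 0 0;0 0 0.004 0 0;0 0 0.006 0 0"

```text
time_s: 15.7
position: [0.5414, -0.067, 0.0791]
tool_rot: [[-1.0, 0.018, 0.001], [0.018, 1.0, 0.0], [-0.001, 0.0, -1.0]]
ft_force: [2.0, 0.9, 1.6]
grip_width: 0.0855
```

Request:
play_rows --targets "0 0 0.002 0 0;0 0 0.004 0 0;0 0 0.006 0 0"

```text
time_s: 16.0
position: [0.5411, -0.067, 0.073]
tool_rot: [[-1.0, 0.018, -0.0], [0.018, 1.0, 0.0], [0.0, 0.0, -1.0]]
ft_force: [2.0, 0.8, 1.5]
grip_width: 0.0852
```

Request:
play_rows --targets "0 0 0.002 0 0;0 0 0.004 0 0"

```text
time_s: 16.2
position: [0.5408, -0.067, 0.0688]
tool_rot: [[-1.0, 0.018, -0.001], [0.018, 1.0, -0.0], [0.001, -0.0, -1.0]]
ft_force: [-0.2, 1.5, -0.3]
grip_width: 0.0852
```

Run:
```python
from h import *
rel([.5413,-.0671,.07],89)
for n in ['scene','wrist']: shot(n,n+'13')
def big(n,u0,v0,u1,v1,s,o):
    im=cv2.imread('pics/%s.png'%n)[v0:v1,u0:u1].astype(float)
    im=np.clip(im*1.8,0,255).astype('uint8');cv2.imwrite('pics/%s.png'%o,cv2.resize(im,None,fx=s,fy=s,interpolation=cv2.INTER_CUBIC))
big('wrist13',350,240,490,360,5,'c26');big('scene13',250,150,350,235,7,'c27')
```

```text
shift [-0.0005 -0.0001 -0.0012] turn -0.0001 t 16.2 pos [ 0.5408 -0.067   0.0688] yawy 89.0 F [-0.24  1.5  -0.31] w 0.0852 q [ -20.   31.   88.   -0.   60. -108.]
```

View pics/c26.png

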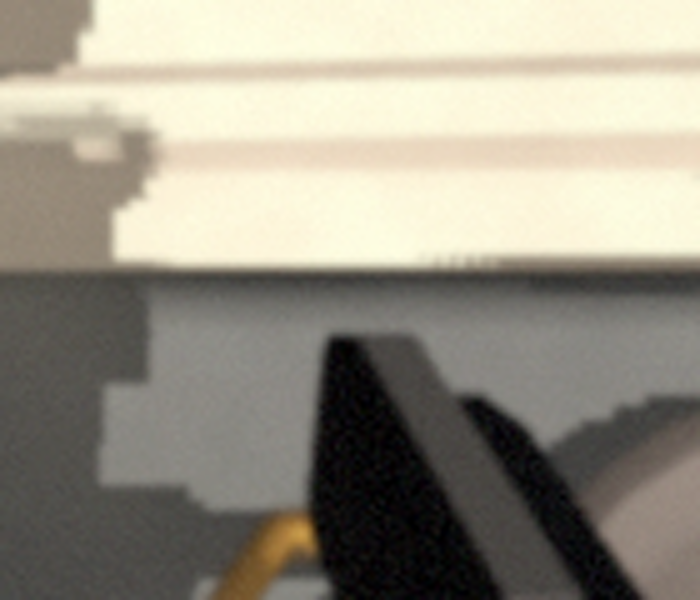

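View pics/c27.png

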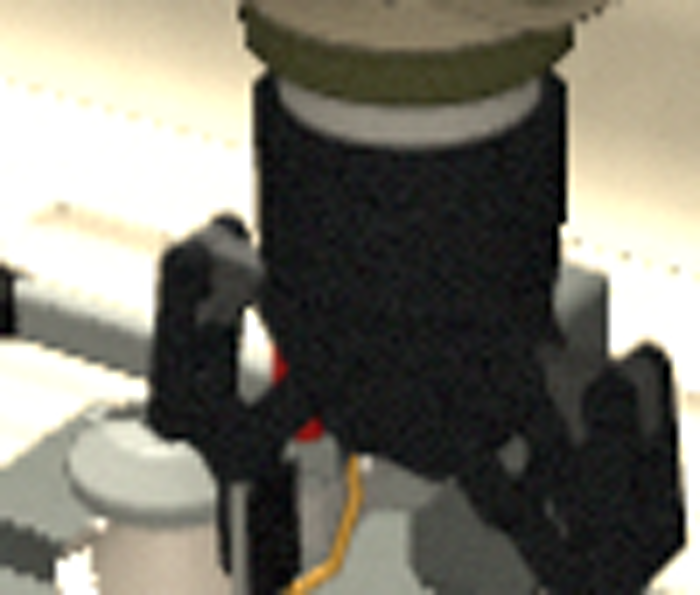

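Request:
play_rows --targets "0.002 0 -0.002 0 0;0.005 0 -0.02 0 0;0.005 0 -0.05 0 0;0.005 0 -0.09 0 0;0.005 0 -0.12 0 0"

```text
time_s: 16.8
position: [0.5361, -0.067, 0.1915]
tool_rot: [[-1.0, 0.018, 0.001], [0.018, 1.0, -0.001], [-0.001, -0.001, -1.0]]
ft_force: [0.0, 0.5, 0.1]
grip_width: 0.0851
```

Request:
play_rows --targets "0.03 -0.03 -0.01 0 0;0.06 -0.06 -0.02 0 0;0.06 -0.06 -0.02 0 0;0.06 -0.06 -0.02 0 0"

```text
time_s: 17.2
position: [0.4748, -0.1262, 0.2096]
tool_rot: [[-1.0, 0.019, 0.0], [0.019, 1.0, -0.0], [-0.0, -0.0, -1.0]]
ft_force: [1.2, 1.1, -0.3]
grip_width: 0.0857
```

Run:
```python
from h import *
rel([.5413,-.0671,.07],89)
for n in ['scene','wrist','side']: shot(n,n+'14')
def big(n,u0,v0,u1,v1,s,o):
    im=cv2.imread('pics/%s.png'%n)[v0:v1,u0:u1].astype(float)
    im=np.clip(im*1.8,0,255).astype('uint8');cv2.imwrite('pics/%s.png'%o,cv2.resize(im,None,fx=s,fy=s,interpolation=cv2.INTER_CUBIC))
big('scene14',250,160,350,240,7,'c29')
```

```text
shift [-0.0653  0.0604  0.1396] turn -0.002 t 17.2 pos [ 0.4748 -0.1262  0.2096] yawy 88.88 F [ 1.22  1.07 -0.31] w 0.0857 q [ -29.   17.   86.    0.   77. -118.]
```

View pics/c29.png

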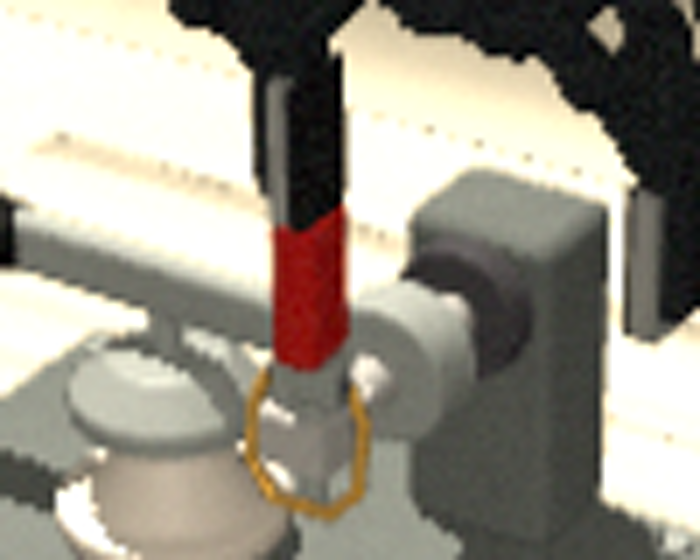

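View pics/wrist14.png

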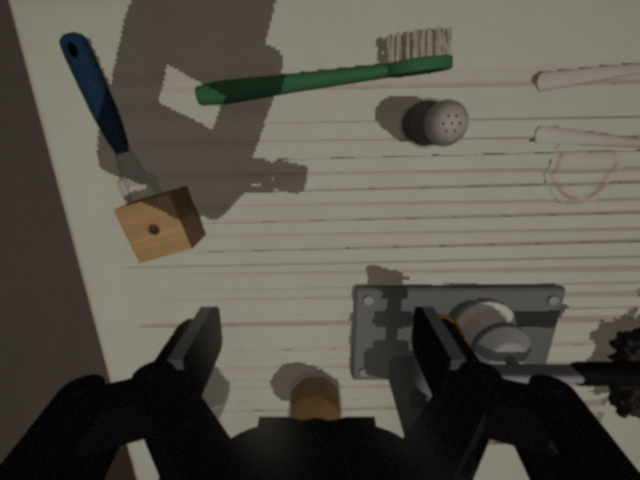

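View pics/side14.png

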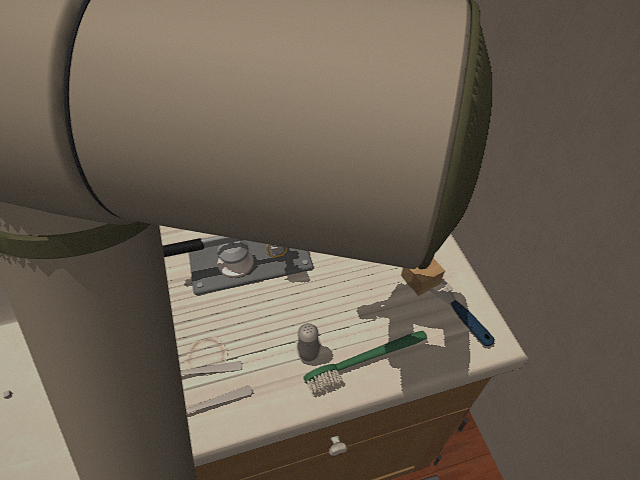

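Request:
play_rows --targets "0 -0.05 0 0 0;0 -0.1 0 0 0;0 -0.14 0 0 0;0 -0.14 0 0 0"

```text
time_s: 17.75
position: [0.473, -0.2695, 0.2081]
tool_rot: [[-1.0, 0.021, -0.001], [0.021, 1.0, -0.0], [0.001, -0.0, -1.0]]
ft_force: [0.1, 0.7, -0.2]
grip_width: 0.0854
```

Run:
```python
from h import *
np.set_printoptions(precision=4,suppress=True)
rel([.5413,-.0671,.07],89)
for n in ['scene','wrist']: shot(n,n+'15')
def big(n,u0,v0,u1,v1,s,o):
    im=cv2.imread('pics/%s.png'%n)[v0:v1,u0:u1].astype(float)
    im=np.clip(im*1.8,0,255).astype('uint8');cv2.imwrite('pics/%s.png'%o,cv2.resize(im,None,fx=s,fy=s,interpolation=cv2.INTER_CUBIC))
big('scene15',260,170,330,240,8,'c30')
# register: scene cam offset via tab top center known (.5752,-.0147,.161)
P=np.array([.5752,-.0147,0])
for nm,dx,z in [('tabtop',0,.161),('origin',0,.1),('tip',0,.066)]: 
    p=proj('scene15',P+[dx,0,z]);print(nm,(p-[260,170])*8)
for th in (.77,.9,1.2,1.4,1.54):
    a=th-.15; p=proj('scene15',P+[-.038*np.cos(a),0,.108-.038*np.sin(a)]);print(th,(p-[260,170])*8)
```

```text
shift [-0.0642  0.2038  0.1379] turn -0.0033 t 17.75 pos [ 0.473  -0.2695  0.2081] yawy 88.81 F [ 0.11  0.68 -0.23] w 0.0854 q [ -42.   22.   78.   -0.   80. -131.]
tabtop [270.0608 141.7516]
origin [274.6698 367.9918]
tip [277.107  487.6279]
0.77 [204.1406 477.9527]
0.9 [211.9248 485.4031]
1.2 [233.3668 492.8447]
1.4 [249.5536 490.1749]
1.54 [261.3747 484.7846]
```

View pics/c30.png

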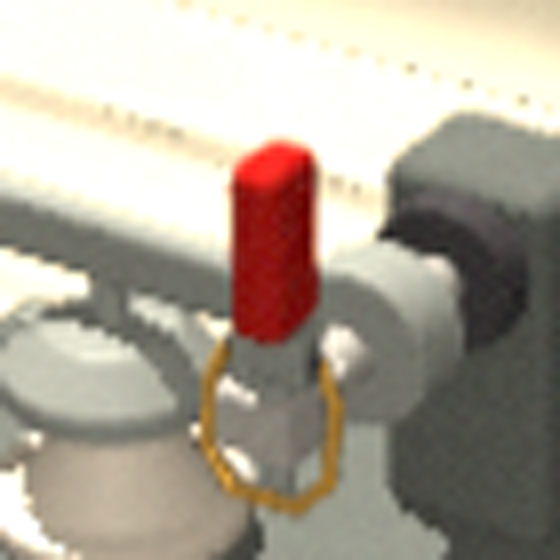

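View pics/scene15.png

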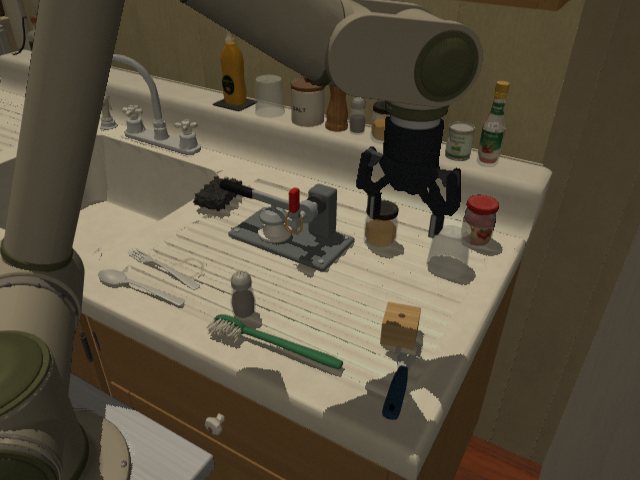

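Run:
```python
from h import *
for n in ('scene9','scene15'):
    im=load(n)['pix'].astype(int);m=(im[...,0]>90)&(im[...,1]<45)&(im[...,2]<50);m[:150]=0;m[260:]=0;m[:,:260]=0;m[:,330:]=0
    v,u=np.nonzero(m);print(n,m.sum(),u.min(),u.max(),v.min(),v.max(),u.mean().round(2),v.mean().round(2))
    up=v<np.median(v);print(u[up].mean().round(2),u[~up].mean().round(2), load(n)['z'][m].mean())
def big(n,u0,v0,u1,v1,s,o):
    im=cv2.imread('pics/%s.png'%n)[v0:v1,u0:u1].astype(float)
    im=np.clip(im*2.2,0,255).astype('uint8');cv2.imwrite('pics/%s.png'%o,cv2.resize(im,None,fx=s,fy=s,interpolation=cv2.INTER_CUBIC))
big('scene15',275,200,315,240,15,'c31');big('wrist15',500,250,640,370,5,'c32')
```

```text
scene9 5 295 298 188 191 296.0 189.8
297.0 295.33 0.9887368
scene15 34 289 298 188 193 293.44 190.65
294.5 292.5 0.98725486
```

View pics/c31.png

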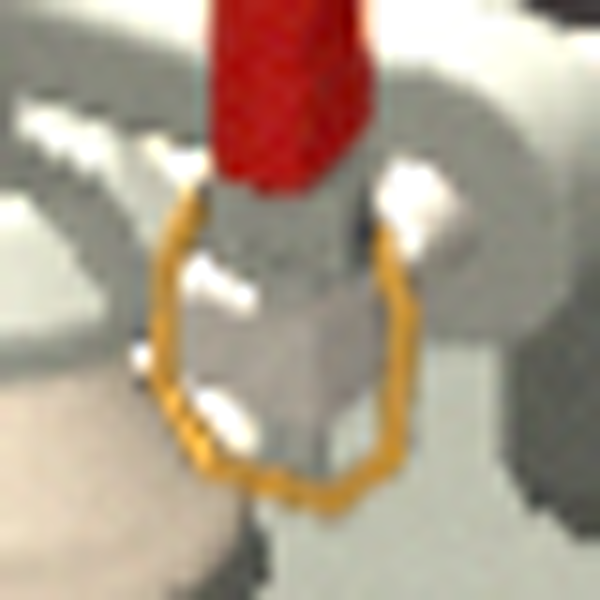

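View pics/wrist15.png

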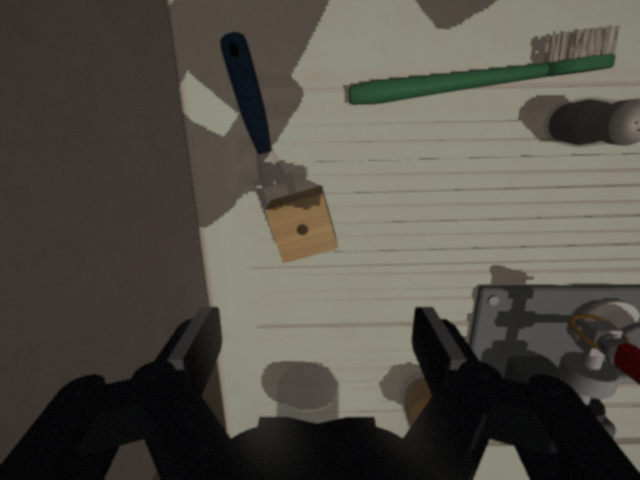

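Run:
```python
from h import *
for n in ('scene8','scene9','scene15'):
    im=load(n)['pix'].astype(int);m=(im[...,0]>60)&(im[...,0]>3*im[...,1]);m[:150]=0;m[260:]=0;m[:,:260]=0;m[:,330:]=0
    v,u=np.nonzero(m);print(n,m.sum(),u.min(),u.max(),v.min(),v.max(),u.mean().round(2),v.mean().round(2))
s=status.observe();print(s['time_s'],s['ft_force'],s['qvel'].max())
```

```text
scene8 114 289 295 189 212 291.23 200.88
scene9 216 289 299 188 212 293.73 200.25
scene15 211 289 299 188 212 293.77 200.08
17.85 [ 0.214476    0.33371365 -0.1883603 ] 1.7092529670284022
```

The pin hasn't moved since it was seated: the tab spans rows 188–212 both before and after the flip. The ring is shut and nothing touches the work, so I'm handing in.

Request:
play_rows --targets "0 0 0 0 0;0 0 0 0 0;0 0 0 0 0"

```text
time_s: 18.15
position: [0.4729, -0.2649, 0.2094]
tool_rot: [[-1.0, 0.016, 0.0], [0.016, 1.0, -0.0], [-0.0, -0.0, -1.0]]
ft_force: [-0.0, -0.5, 0.2]
grip_width: 0.0858
```

```bash
python3 -c "
from rig import env
print(env.close_job())"
```

```text
the job is handed in; nothing more can be done
None
```

The pin is seated in the axle's cross hole and the ring is shut over the tang. I handed the job in at about 18 s of the 48 s allowed.

- **Insertion:** I gripped the red tab, lifted the pin out of its stand and found the hole with the wrist camera. I lowered it in small steps; side forces stayed under 3 N, and I corrected sideways by up to 0.3 mm when they rose. The shoulder met the tang at TCP z 0.122, with about 7–8 N of push and the ring still open.
- **Ring:** After letting go, I pressed the ring's far bar down with one open finger. The force readings peaked at about 3.5 N vertically, with up to 3 N sideways, and then dropped to zero as it snapped over.
- **Last checks:** The final pictures show the ring round the tang with its bar below the pin's tip, at the position expected for about 1.54 rad. The tab's position is unchanged from before the flip, and the gripper was clear of everything at hand-in.
- **Bystanders:** I kept clear of the honey jar, the tumbler and the salt shaker, and they look undisturbed in the pictures. I did not measure their positions again.
- **Disagreement:** The scene camera put the tab's top about 3 pixels lower than its calibration predicted. The shank tip was off by less than a pixel and the ring bar by about 2, and I took the tab figure as calibration error.

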